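# Set up the analyser deck for the next run

### The arm

A 6-joint arm with a two-finger parallel gripper is mounted at the origin on the work surface. World frame = base frame: x ahead of the robot, y to its left, z up, the work surface at z = 0. Lengths are in m, angles in degrees, forces in N, time in s.
With the tool pointing down it reaches from about 0.4 to 0.825 m from the base axis. Payload 7 kg.
Tool frame: the origin (TCP) lies midway between the tips of the shut fingers; the grasp point (between the pads) lies 19 mm behind it; z points along the fingers, y is the line along which they close (so a half turn about z gives the same grasp; the last joint's range is limited). The gripper opens to 88 mm and grips with 3 to 60 N. Pads are 19 mm wide; open, the fingers measure 130 mm over their backs; the gripper's body (78 mm by 193 mm) begins 47 mm behind the grasp point.
Start: joints at [89.101, 20.546, 0.682, 0, -70.136, -16.507], TCP at [0.202, 0.644, 0.227] pointing down, gripper open.
Joint ranges: [-176.03, 176.03], [-82.01, 121.73], [-58.28, 71.71], [-173.87, 95.51], [-174.79, -0.11], [-173.66, 173.66]. Speed limits (degrees/s): [136.94, 136.94, 172.46, 180, 180, 180].

### API

Orientations are given as [roll, pitch, yaw] about the fixed x, y, z axes, in that order (R = Rz(yaw) Ry(pitch) Rx(roll)).
In Python, from plant import ctrl gives the robot as it stands.
- The arm moves only by the tool arm_command, never from a script. Its argument "steps" is a list of rows, each an object with "translation": the shift along the tool's x, y, z in mm, a list of three; "rotation": the turn, a rotation vector about the tool's x, y, z in units of 5 degrees (1.0 is 5 degrees), a list of three; "claw": the finger opening in mm, from 0 to 87.6. In form: [{"translation": [x, y, z], "rotation": [rx, ry, rz], "claw": claw}, ...]. A call has 1 to 5 rows; each row is the pose to reach, as a shift and turn from the pose commanded when the call began, along the tool's axes at that moment; what a row does not reach only later rows make up. A row lasts 1/10 s, in which the tool goes at most 50 mm and 8.59 degrees, less where a joint would pass 70% of its speed; a pose out of reach is approached as far as the arm can. A call with a gripper value outside its range is refused whole. The fingers move at their own pace and stop on an object; the grip force is fixed at half the most. Time passes only in rows, so rows that repeat a pose let the fingers close. It gives the time, the measured TCP pose, the force, the opening and the grip force at its end, in the units of the state.
- ctrl.get_obs(): the state, without advancing time (a new reading comes with each control period).
- ctrl.snapshot(name): name is "side" or "top"; returns (picture, depth): 420x560x3 uint8, red, green, blue; 420x560 float32, m along the optical axis (not along the pixel's ray), 0 where there is no reading.
- ctrl.calibration(name): a dict with "vertical_fov" (degrees; the focal length in pixels is half the picture's height over the tangent of half this angle, whatever the lens; pixels are square), "cx", "cy" (the principal point, pixels), "k1" (the pictures are not rectified: a ray, as slopes to the right and down, at radius r is drawn at 1 + k1 r^2 times it, then the intrinsics apply), "rvec" (rotation vector, rad) and "tvec" (3), from world to camera coordinates, as OpenCV has them. Camera axes: x right, y down, z forward; pixel columns grow to the right and rows downward; lengths in m; the calibration is good to about 2 mm. A picture is of the moment at which its call begins. calibration takes no time and is no camera call.
- ctrl.close_job(): hands the job in; it is judged then, once.
The state is a dict: "clock": time; "joint_pos": joint angles; "qvel": joint speeds; "tau": joint torques, N m; "tool_pos": TCP position; "orientation": TCP orientation; "force": force on the tool from outside, world axes, zero at the start; "moment": the same for the moment, N m; "opening": finger opening in m; "gripper_force": force on a finger pad.
Only numpy, scipy, OpenCV 4.12 (cv2) and the standard library are available. Lean on these libraries where they do the work, as an engineer would, in place of code of your own. Each camera call takes 0.05 s, during which the arm holds its last target. There are 200 camera calls.

### The job

Get the analyser ready for its next run. Lift the sampling arm off its pivot pin, turn it end for end and refit it, so that the blue end is fully home on the pin and the orange end lies in the cradle; lower the blue-grey cover flat onto the hub over both its shaft and its small pin; stand every reagent cassette upright in a bay of the grey tray, and only when all are loaded swing the orange keeper bar shut over them until it is home in its catch. Leave the other things on the deck where they stand.

Things in the scene. Friction and masses are not known exactly. Their poses are not given: they have to be found in the camera images.
- sampler_mid (a point): the loose sampling arm, a flat bar 156 mm long (its y), 14 mm thick, 120 g: centre of its white middle (24 mm wide in x, 84 mm long), 7 mm above its underside; z up. Orange end block at -y, blue one at +y (32 mm wide, 36 mm long), each with a 13 mm through hole 60 mm from the middle. At the start orange is on the pin, blue in the cradle; the middle hangs free 33 mm above the stand's foot
- blue_hole (a point): centre of the blue end's hole, at the arm's underside
- orange_hole (a point): centre of the orange end's hole, at the arm's underside
- pivot_seat (a point): fixed stand of the arm (grey foot 60 x 180 x 12 mm): top of the round shoulder, 45 mm above the deck, on which the arm's end rests, on the axis of the pivot pin (10 mm diameter, round tip, 21 mm above this point). Axes of the stand; the cradle lies 120 mm away along +y; z up
- cradle_seat (a point): middle of the flat top of the black cradle that carries the arm's free end, same height as the pivot shoulder. Two horns 10 mm high stand either side, 44 mm apart (along the stand's x); the cradle is 24 mm long in y
- cover_grip (a point): loose blue-grey cover plate 120 (its x) x 84 (y) x 8 mm, 180 g, with two black fins on top (26 mm long in x, tops 44 mm above the underside, outer faces 40 mm apart across y: grip both along y). Point between the fins on the axis of the 17 mm centre hole, 30 mm above the underside. +x points to the pin hole and the orange mark at that edge; z up
- cover_pin_hole (a point): centre of the cover's second hole (11.5 mm), 42 mm along +x from the centre hole, at the underside
- hub_seat (a point): fixed round hub, 104 mm across and 30 mm tall: centre of its flat top, where the cover's underside must rest. The shaft, 14 mm diameter with a round tip, stands 45 mm above this point. +x points to the anti-rotation pin, z up
- hub_pin (a point): foot of the brass anti-rotation pin on the hub's top, 42 mm along +x from the shaft: 8 mm diameter, round tip, 20 mm tall
- cassette1_mid (a point): reagent cassette 1: white block with a grey weighted foot, 42 (its x) x 36 (its y) x 50 mm tall, with a round green cap 22 mm across and 6 mm tall on top (56 mm in all); this point is at the block's centre, 25 mm above its underside. Starts upright (z up) on the deck; may be absent; 90 g
- cassette2_mid (a point): reagent cassette 2: white block with a grey weighted foot, 42 (its x) x 36 (its y) x 50 mm tall, with a round red cap 22 mm across and 6 mm tall on top (56 mm in all); this point is at the block's centre, 25 mm above its underside. Starts upright (z up) on the deck; may be absent; 90 g
- cassette3_mid (a point): reagent cassette 3: white block with a grey weighted foot, 42 (its x) x 36 (its y) x 50 mm tall, with a round yellow cap 22 mm across and 6 mm tall on top (56 mm in all); this point is at the block's centre, 25 mm above its underside. Starts upright (z up) on the deck; may be absent; 90 g
- cassette4_mid (a point): reagent cassette 4: white block with a grey weighted foot, 42 (its x) x 36 (its y) x 50 mm tall, with a round blue cap 22 mm across and 6 mm tall on top (56 mm in all); this point is at the block's centre, 25 mm above its underside. Starts upright (z up) on the deck; may be absent; 90 g
- tray_floor (a point): fixed grey tray: centre of its inner floor, 6 mm above the deck. Four bays in a row along its y, centred at y = -72, -24, +24, +72 mm, each 50 (x) x 44 (y) mm inside; walls 4 mm thick, rising 18 mm above the floor. Hinge post at y = -118 mm, catch post (50 mm in x, 22 in y, top 58 mm above the floor) at y = +120 mm. z up
- keeper (a joint): orange keeper bar swinging level on the hinge post, in rad: 0 = shut along the row at its stop; grows as it opens to the tray's +x side; starts at 1.5 to 1.75. Bar 14 mm wide, 248 mm long, 62 to 76 mm above the tray floor, 6 mm clear of seated cassettes. It stays where left (0.12 N m friction); in the last 0.1 rad it rides over a spring ball (about 4 N at the peg) that holds it shut
- keeper_hinge (a point): hinge axis of the keeper bar, at the bar's mid-height; same axes as the tray
- keeper_peg (a point): black upright round peg on the keeper bar, 16 mm diameter and 45 mm tall above the bar's top, 190 mm from the hinge axis: the point is 30 mm above the bar's top, 15 mm below the peg's top
- wash_bottle_at (a point): bystander, to be left alone: white plastic bottle 56 mm across and 95 mm tall, beyond the other things; the point is its origin at the underside
- amber_jar_at (a point): bystander, to be left alone: amber jar 48 mm across and 65 mm tall; the point is its origin at the underside
- waste_cup_at (a point): bystander, to be left alone: clear cup 64 mm across and 70 mm tall, at the left near the robot; the point is its origin at the underside
- screw_cap_at (a point): bystander, to be left alone: red cap 32 mm across and 14 mm tall; the point is its origin at the underside
- tube_rack_at (a point): bystander, to be left alone: blue block 50 x 160 x 45 mm holding six capped tubes; the point is its origin at the underside
- driver_at (a point): bystander, to be left alone: screwdriver 160 mm long; the point is its origin at the underside
Mind the look-alikes: they are no part of the job. Leave any pink or purple look-alike of the part that bears hub_seat alone. There is more than one size of the part that bears sampler_mid; the job needs the middle-sized.

How it is judged:
By the outcome, as a careful person would: the job done as asked, in the order asked, and still so for the second after the job is handed in, with the robot touching nothing.
Of cassette1, cassette2, cassette3, cassette4 only 2 to 4 are there at a start; the rules pass over those that are not, and their reading is None.
At some moment in a run one of cassette1, cassette2, cassette3, cassette4, cover may be knocked a few centimetres aside while the robot is not near it.
It also fails if it takes over 208 s, if anything falls off the work surface, if the arm or the gripper's body presses on something with over 40 N, if the wrist force passes 120 N, or if a joint passes its speed limit or range.

## Working session

There is one attempt and no reset: what is moved stays moved. The work goes in short steps, Python scripts to look and compute and a tool call to move; the robot and the scene stay as the last step left them, time stands still between calls to the robot, and variables do not carry over. Pictures are saved under pics/ and viewed, at most 14 in all, crops included, and the job is handed in when it is done.

Besides the shell and the picture viewer there is one more tool, called after "Emit:" by a JSON object that holds its "op" and its "data", one argument or row to a line. arm_command: Moves the arm, as the interface text tells. Its arguments: {"type":"object","properties":{"steps":{"type":"array"}},"required":["steps"]}

```bash
mkdir -p pics; ls; cat > h.py <<'E'
import numpy as np, cv2
from plant import ctrl
from scipy.spatial.transform import Rotation as Rn
def cal(n):
    c=ctrl.calibration(n); f=210/np.tan(np.radians(c["vertical_fov"]/2))
    K=np.array([[f,0,c["cx"]],[0,f,c["cy"]],[0,0,1.]]); return K,np.array([c["k1"],0,0,0.]),cv2.Rodrigues(np.array(c["rvec"],float))[0],np.array(c["tvec"],float).ravel()
def ray(n,uv):
    K,D,R,t=cal(n); p=cv2.undistortPoints(np.array(uv,float).reshape(-1,1,2),K,D).reshape(-1,2)
    d=np.c_[p,np.ones(len(p))]@R; return -R.T@t,d   # origin, dirs (depth-scaled)
def plane(n,uv,z):
    o,d=ray(n,uv); return o+d*((z-o[2])/d[:,2])[:,None]
def cloud(n,dep):
    v,u=np.mgrid[:420,:560]; o,d=ray(n,np.c_[u.ravel(),v.ravel()])
    return (o+d*dep.reshape(-1,1)).reshape(420,560,3)
def proj(n,P):
    K,D,R,t=cal(n); return cv2.projectPoints(np.array(P,float).reshape(-1,1,3),cv2.Rodrigues(R)[0],t,K,D)[0].reshape(-1,2)
def snap(n,name=None):
    im,d=ctrl.snapshot(n)
    if name: cv2.imwrite(f"pics/{name}.png",im[:,:,::-1]); np.save(f"pics/{name}.npy",d)
    return im,d
E
python3 - <<'E'
from h import *
for n in("top","side"):
    im,d=snap(n,n+"0"); print(n,cal(n)[0][0,0],ctrl.calibration(n)["k1"],ray(n,[[280,210]]),(d>0).mean())
    big=cv2.resize(im[:,:,::-1],(800,600),interpolation=cv2.INTER_CUBIC); cv2.imwrite(f"pics/{n}0b.png",big)
print(ctrl.get_obs())
E
```

```text
pics
top 445.67439991734597 -0.048718864318321946 (array([ 0.43526105, -0.04706321,  1.27637548]), array([[ 0.05832315,  0.00401921, -0.99832501]])) 0.9958375850340137
side 489.2974736580475 0.03255153520936666 (array([ 0.01934505, -1.03049765,  0.96332455]), array([[ 0.33366986,  0.71755987, -0.61198383]])) 0.9959948979591837
{'clock': 0.1, 'joint_pos': array([ 8.91012037e+01,  2.05874120e+01,  6.39663769e-01, -1.60550779e-02,
       -7.01351606e+01, -1.65080418e+01]), 'qvel': array([ 0.0636773 , -0.19269905,  0.10025486,  0.10528856,  0.0059979 ,
        0.02163117]), 'tau': array([-1.74645062e-03, -5.84163702e+01,  2.93747020e+01,  7.01543212e+00,
        1.01817143e-02, -5.15695569e-05]), 'tool_pos': array([0.20182213, 0.64367811, 0.22572561]), 'orientation': array([ 1.79916220e+02, -9.08898102e-03, -1.74122980e+01]), 'force': array([-0.71675898,  0.75826445,  0.16919677]), 'moment': array([ 0.00985093, -0.08166701, -0.00146076]), 'gripper_force': 0.0, 'opening': 0.08766466629472268}
```

View pics/top0b.png

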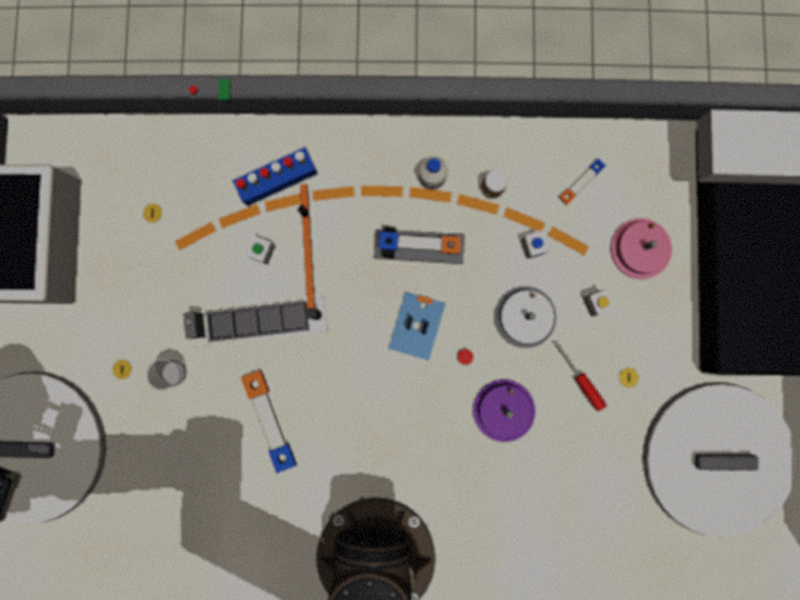

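View pics/side0b.png

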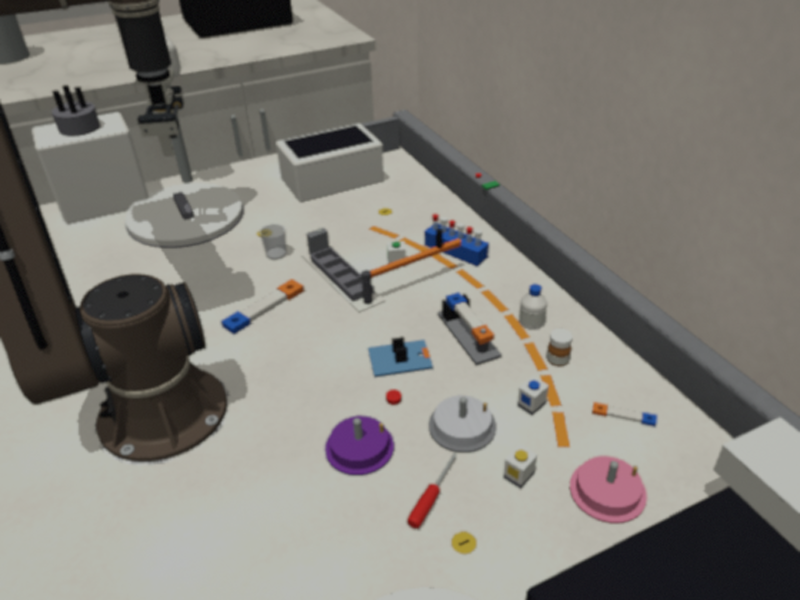

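Top view: the stand with the mid-sized arm is near (420,245) and the cover near (417,325). The grey hub is at (525,317), with the tray at (260,320) and the keeper bar pointing up from it. There are three cassettes: green (260,248), blue (537,243) and yellow (598,302). The side view agrees, and red is absent.

```bash
cat >> h.py <<'E'
RNG={"orange":((5,120,90),(18,255,255)),"blue":((105,130,60),(125,255,255)),"bluegrey":((95,60,90),(112,190,255)),"green":((50,100,40),(85,255,255)),"yellow":((20,110,100),(32,255,255)),"red":((0,150,90),(4,255,255))}
def mask(im,col,box=None):
    h=cv2.cvtColor(im,cv2.COLOR_RGB2HSV); m=cv2.inRange(h,*RNG[col])
    if box: b=np.zeros_like(m); x0,y0,x1,y1=box; b[y0:y1,x0:x1]=255; m&=b
    return m
def blobs(m,amin=15):
    n,l,s,c=cv2.connectedComponentsWithStats(m); return [(tuple(np.round(c[i],1)),int(s[i,4]),l==i) for i in range(1,n) if s[i,4]>=amin]
E
python3 - <<'E'
from h import *
np.set_printoptions(precision=4,suppress=True)
for n in("top","side"):
    im=cv2.imread(f"pics/{n}0.png")[:,:,::-1].copy(); d=np.load(f"pics/{n}0.npy"); C=cloud(n,d)
    print(n,"deck z",np.median(C[250:300,240:280,2]))
    for col in RNG:
        for c,a,l in blobs(mask(im,col)):
            P=C[l]; print(n,col,c,a,"med",np.median(P,0),"zmax",P[:,2].max().round(3), "sz",np.ptp(P[:,:2],axis=0))
E
```

```text
top deck z -0.00032696994817849045
top orange (np.float64(202.6), np.float64(140.0)) 244 med [0.7048 0.1821 0.0021] zmax 1.276 sz [0.2936 0.2818]
top orange (np.float64(232.9), np.float64(135.0)) 187 med [0.7263 0.0981 0.0007] zmax 0.01 sz [0.0247 0.0824]
top orange (np.float64(266.4), np.float64(133.1)) 187 med [0.7329 0.0019 0.0007] zmax 0.009 sz [0.0207 0.0815]
top orange (np.float64(300.7), np.float64(135.7)) 196 med [ 0.7261 -0.0995  0.0012] zmax 1.276 sz [0.3047 0.0933]
top orange (np.float64(397.0), np.float64(137.0)) 64 med [ 0.7244 -0.3759  0.0111] zmax 1.276 sz [0.3048 0.3439]
top orange (np.float64(334.1), np.float64(142.6)) 191 med [ 0.7068 -0.1955  0.0013] zmax 0.007 sz [0.0341 0.0814]
top orange (np.float64(167.2), np.float64(150.8)) 188 med [0.6773 0.2886 0.0011] zmax 0.007 sz [0.0426 0.0774]
top orange (np.float64(366.4), np.float64(153.3)) 187 med [ 0.6779 -0.2885  0.0013] zmax 1.276 sz [0.2644 0.2823]
top orange (np.float64(215.5), np.float64(183.6)) 313 med [0.5733 0.1331 0.0818] zmax 0.088 sz [0.1735 0.026 ]
top orange (np.float64(136.4), np.float64(164.8)) 190 me
[... 6815 characters left out ...]
0.108 sz [0.0403 0.0387]
side yellow (np.float64(269.2), np.float64(147.7)) 28 med [0.6809 0.4678 0.0001] zmax 0.005 sz [0.0319 0.0277]
side yellow (np.float64(364.5), np.float64(318.6)) 45 med [ 0.5056 -0.4351  0.0558] zmax 0.059 sz [0.0197 0.0173]
side yellow (np.float64(359.0), np.float64(330.3)) 35 med [ 0.4881 -0.4411  0.0302] zmax 0.04 sz [0.0096 0.0191]
side yellow (np.float64(324.4), np.float64(379.5)) 188 med [ 0.3601 -0.5007 -0.0004] zmax 0.003 sz [0.037  0.0364]
side red (np.float64(275.1), np.float64(277.5)) 72 med [ 0.3944 -0.1774  0.0129] zmax 0.017 sz [0.0242 0.0311]
side red (np.float64(296.0), np.float64(354.1)) 285 med [ 0.3275 -0.4271  0.023 ] zmax 0.029 sz [0.0688 0.0539]
```

```bash
python3 - <<'E'
from h import *
im=cv2.imread("pics/top0.png"); 
a=cv2.resize(im[145:265,120:280],(800,600),interpolation=cv2.INTER_CUBIC); b=cv2.resize(im[145:265,260:440],(800,533),interpolation=cv2.INTER_CUBIC)
cv2.imwrite("pics/c1.png",a);cv2.imwrite("pics/c2.png",b)
E
```

```text
(no output)
```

View pics/c2.png

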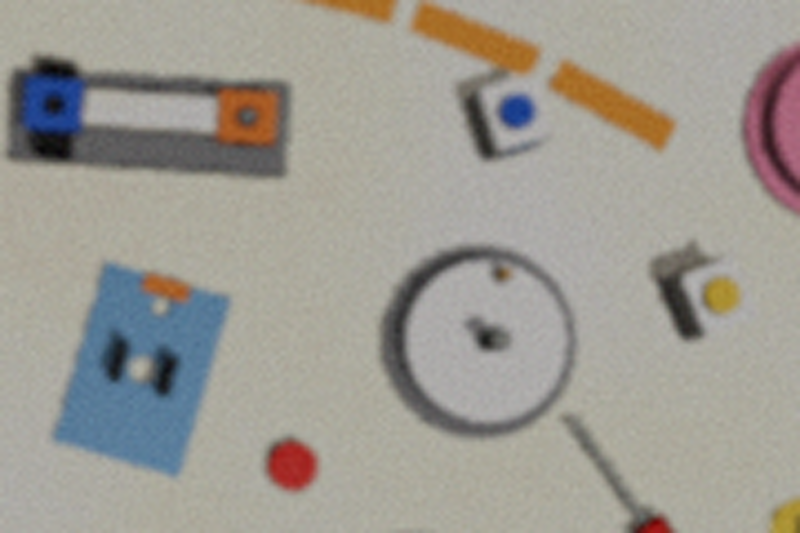

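The crop shows the stand with the orange end (the pivot) on the right and the blue end in the cradle on the left. The cover's mark points up, tilted right. The grey hub's shaft is at about (490,335) in the crop and its pin at (502,272). I'll start with the transit towards the stand and measure more closely along the way.

Emit:
{"op": "arm_command", "data": {
  "steps": [
    {"translation": [150,133,0],"rotation": [0,0,0],"claw": 60},
    {"translation": [150,133,0],"rotation": [0,0,0],"claw": 60},
    {"translation": [150,133,0],"rotation": [0,0,0],"claw": 60},
    {"translation": [150,133,0],"rotation": [0,0,0],"claw": 60},
    {"translation": [150,133,0],"rotation": [0,0,0],"claw": 60}
  ]
}}

```text
clock: 0.6
tool_pos: [0.307, 0.4677, 0.2269]
orientation: [180.0, 0.0, -17.6]
force: [0.4, 0.4, -0.4]
opening: 0.0608
gripper_force: 0.0
```

Emit:
{"op": "arm_command", "data": {
  "steps": [
    {"translation": [150,133,0],"rotation": [0,0,0],"claw": 60},
    {"translation": [150,133,0],"rotation": [0,0,0],"claw": 60},
    {"translation": [150,133,0],"rotation": [0,0,0],"claw": 60},
    {"translation": [150,133,0],"rotation": [0,0,0],"claw": 60},
    {"translation": [150,133,0],"rotation": [0,0,0],"claw": 60}
  ]
}}

```text
clock: 1.1
tool_pos: [0.4101, 0.2963, 0.2265]
orientation: [179.9, 0.0, -17.7]
force: [-0.2, -0.3, -0.3]
opening: 0.06
gripper_force: 0.0
```

```bash
cat >> h.py <<'E'
np.set_printoptions(precision=4,suppress=True)
def face(C,c,r,z,tol=.004):
    m=(np.hypot(C[...,0]-c[0],C[...,1]-c[1])<r)&(abs(C[...,2]-z)<tol); return m
def rect(P):
    (c,s,a)=cv2.minAreaRect((P[:,:2]*1000).astype(np.float32)); return np.round(c,1),np.round(s,1),round(a,1)
def go(x,y,z,yaw):
    o=ctrl.get_obs(); R=Rn.from_euler('xyz',o["orientation"],degrees=True); T=Rn.from_euler('xyz',[180,0,yaw],degrees=True)
    t=R.inv().apply(np.array([x,y,z])-o["tool_pos"])*1000; r=np.degrees((R.inv()*T).as_rotvec())/5
    print("GO t",t.round(1),"|t|",np.linalg.norm(t).round(),"r",r.round(2),"| pos",o["tool_pos"].round(4),"ori",o["orientation"].round(2),"j",o["joint_pos"].round(1),"F",o["force"].round(1),"op",round(o["opening"]*1000,1),"t",round(o["clock"],1))
E
python3 - <<'E'
from h import *
im=cv2.imread("pics/top0.png")[:,:,::-1].copy(); d=np.load("pics/top0.npy"); C=cloud("top",d)
g=cv2.cvtColor(im,cv2.COLOR_RGB2HSV)
for nm,c,r,z in [("armTop",(.619,-.076),.1,.059),("foot",(.619,-.076),.12,.012),("hub",(.43,-.30),.08,.03),("shaft",(.43,-.30),.06,.072),("hpin",(.43,-.30),.06,.047),("cover",(.45,-.073),.085,.008),("fins",(.45,-.073),.05,.043),("catch",(.43,.38),.06,.064),("traywall",(.43,.25),.14,.024),("trayfloor",(.43,.25),.14,.006),("bar",(.57,.13),.15,.082),("peg",(.6,.13),.15,.125),("cas1",(.603,.2366),.04,.05),("cas4",(.621,-.305),.04,.05),("cas3",(.509,-.432),.04,.05),("cap1",(.603,.2366),.03,.056)]:
    m=face(C,c,r,z,.003); P=C[m]
    if len(P)>3: print(nm,len(P),"mean",P.mean(0),"rect",*rect(P))
def uv(m): v,u=np.nonzero(m); return np.c_[u,v]
# colour-plane centres
for nm,col,box,z in [("orangeblk","orange",(305,160,330,180),.059),("blueblk","blue",(260,160,285,178),.059),("covermark","orange",(285,200,310,216),.008),("cap1","green",(170,165,190,182),.056),("cap4","blue",(365,160,390,180),.056),("cap3","yellow",(412,203,432,220),.056),("cover","bluegrey",(265,200,315,255),.008)]:
    P=plane("top",uv(mask(im,col,box)),z); print(nm,P.mean(0),*rect(P))
go(.62,-.046,.226,-93.5)
E
```

```text
armTop 431 mean [ 0.6196 -0.0771  0.0589] rect [624.1 -79. ] [ 50.1 154.6] 1.8
foot 564 mean [ 0.603  -0.082   0.0117] rect [618.4 -79.1] [224.3 175. ] 29.1
hub 625 mean [ 0.4701 -0.2918  0.03  ] rect [ 469.8 -292.1] [ 78.4 101.4] 0.8
shaft 17 mean [ 0.48   -0.29    0.0723] rect [ 480.6 -290.6] [11.4 11. ] 62.1
cover 926 mean [ 0.4578 -0.0756  0.0078] rect [449.8 -65.4] [153.1 152.7] 76.3
fins 44 mean [ 0.4603 -0.0761  0.043 ] rect [459.6 -76.5] [39.5 24.4] 75.6
catch 117 mean [0.4466 0.3655 0.0638] rect [426.8 376.8] [ 42. 111.] 63.0
traywall 304 mean [0.4533 0.2454 0.0238] rect [395.1 240.3] [193.7 210.3] 7.4
trayfloor 1515 mean [0.4507 0.2433 0.0053] rect [429.4 247.6] [269.9 272.6] 37.7
bar 364 mean [0.5842 0.1334 0.082 ] rect [594.4 133.6] [249.3  19.1] 4.2
peg 21 mean [0.6676 0.141  0.126 ] rect [668.3 140.9] [14.1 14.1] 27.0
cas1 116 mean [0.6031 0.2365 0.0499] rect [604.3 236.5] [37.6 42. ] 69.0
cas4 125 mean [ 0.6231 -0.3042  0.0501] rect [ 622.6 -304.3] [42.1 36.8] 18.3
cas3 130 mean [ 0.5091 -0.4312  0.0502] rect [ 509.5 -432.4] [41.9 37.6] 22.6
cap1 57 mean [0.6057 0.2354 0.0558] rect [606.2 235.4] [32.8 32.3] 64.2
orangeblk [ 0.6155 -0.1372  0.059 ] [ 615.3 -138.2] [33.3 35.8] 0.8
blueblk [ 0.622  -0.0164  0.059 ] [621.9 -17. ] [33.3 35.8] 0.8
covermark [ 0.5125 -0.0902  0.008 ] [512.2 -90.2] [24.9  9.7] 76.7
cap1 [0.6035 0.2368 0.056 ] [603.1 237. ] [13.9 15.6] 46.2
cap4 [ 0.622  -0.3051  0.056 ] [ 621.6 -304.9] [13.6 15.9] 45.5
cap3 [ 0.5094 -0.4322  0.056 ] [ 509.4 -432.5] [16.6 16.7] 89.7
cover [ 0.4559 -0.0744  0.008 ] [459.6 -75.3] [ 81.5 117.3] 74.7
GO t [303.9 262.5   0.7] |t| 402.0 r [ 0.01 -0.01 15.17] | pos [0.4101 0.2963 0.2265] ori [179.95   0.01 -17.66] j [ 58.1   4.5 -20.2   0.  -65.3  14.2] F [-0.2 -0.3 -0.3] op 60.0 t 1.1
```

Emit:
{"op": "arm_command", "data": {
  "steps": [
    {"translation": [152,131,0],"rotation": [0,0,0],"claw": 50},
    {"translation": [152,131,0],"rotation": [0,0,0],"claw": 50},
    {"translation": [152,131,0],"rotation": [0,0,0],"claw": 50},
    {"translation": [152,131,0],"rotation": [0,0,0],"claw": 50},
    {"translation": [152,131,0],"rotation": [0,0,0],"claw": 50}
  ]
}}

```text
clock: 1.6
tool_pos: [0.5162, 0.1261, 0.226]
orientation: [179.9, 0.0, -17.7]
force: [-0.6, -0.2, -0.6]
opening: 0.0498
gripper_force: 0.0
```

Emit:
{"op": "arm_command", "data": {
  "steps": [
    {"translation": [152,131,0],"rotation": [0,0,0],"claw": 50},
    {"translation": [152,131,0],"rotation": [0,0,0],"claw": 50},
    {"translation": [152,131,0],"rotation": [0,0,0],"claw": 50},
    {"translation": [152,131,0],"rotation": [0,0,0],"claw": 50},
    {"translation": [152,131,0],"rotation": [0,0,0],"claw": 50}
  ]
}}

```text
clock: 2.1
tool_pos: [0.6222, -0.0441, 0.2251]
orientation: [179.9, 0.1, -17.6]
force: [-1.2, 0.3, -0.1]
opening: 0.0498
gripper_force: 0.0
```

Emit:
{"op": "arm_command", "data": {
  "steps": [
    {"translation": [0,0,50],"rotation": [0,0,7.5],"claw": 50},
    {"translation": [0,0,50],"rotation": [0,0,7.5],"claw": 50},
    {"translation": [0,0,50],"rotation": [0,0,7.5],"claw": 50},
    {"translation": [0,0,50],"rotation": [0,0,7.5],"claw": 50},
    {"translation": [0,0,50],"rotation": [0,0,7.5],"claw": 50}
  ]
}}

```text
clock: 2.6
tool_pos: [0.6202, -0.0394, 0.176]
orientation: [180.0, 0.0, -55.2]
force: [-0.3, 0.4, 0.5]
opening: 0.0499
gripper_force: 0.0
```

Emit:
{"op": "arm_command", "data": {
  "steps": [
    {"translation": [0,0,50],"rotation": [0,0,7.6],"claw": 50},
    {"translation": [0,0,50],"rotation": [0,0,7.6],"claw": 50},
    {"translation": [0,0,50],"rotation": [0,0,7.6],"claw": 50},
    {"translation": [0,0,50],"rotation": [0,0,7.6],"claw": 50},
    {"translation": [0,0,50],"rotation": [0,0,7.6],"claw": 50}
  ]
}}

```text
clock: 3.1
tool_pos: [0.6202, -0.0393, 0.126]
orientation: [180.0, -0.0, -93.2]
force: [-0.3, -1.2, 0.4]
opening: 0.05
gripper_force: 0.0
```

```bash
python3 - <<'E'
from h import *
go(.6202,-.0508,.034,-93.1)
im,d=snap("top","top1"); C=cloud("top",d)
p=ctrl.get_obs()["tool_pos"]; print("proj tcp",proj("top",[p]))
for r,z,t in[(.12,p[2]+.19,.1)]:
    m=face(C,p,r,z,t); P=C[m]; print(len(P),P.mean(0),P.max(0),P.min(0))
E
```

```text
GO t [11.5 -0.7 92. ] |t| 93.0 r [ 0.01 -0.   -0.02] | pos [ 0.6202 -0.0393  0.126 ] ori [179.95  -0.   -93.19] j [ 14.3  20.2 -13.9  -0.  -56.  -17.5] F [-0.3 -1.2  0.4] op 50.0 t 3.1
proj tcp [[279.4633 164.847 ]]
916 [ 0.5614 -0.0387  0.2659] [0.6081 0.0027 0.4159] [ 0.5246 -0.0842  0.2161]
```

Emit:
{"op": "arm_command", "data": {
  "steps": [
    {"translation": [37.5,-0.7,0],"rotation": [0,0,0],"claw": 50},
    {"translation": [37.5,-0.7,50],"rotation": [0,0,0],"claw": 50},
    {"translation": [37.5,-0.7,70],"rotation": [0,0,0],"claw": 50},
    {"translation": [37.5,-0.7,92],"rotation": [0,0,0],"claw": 50},
    {"translation": [37.5,-0.7,92],"rotation": [0,0,0],"claw": 50}
  ]
}}

```text
clock: 3.65
tool_pos: [0.6167, -0.0775, 0.0313]
orientation: [179.7, -0.0, -92.8]
force: [-0.6, 0.3, -0.6]
opening: 0.0495
gripper_force: 0.0
```

Emit:
{"op": "arm_command", "data": {
  "steps": [
    {"translation": [0,0,0],"rotation": [0,0,0],"claw": 10},
    {"translation": [0,0,0],"rotation": [0,0,0],"claw": 10},
    {"translation": [0,0,0],"rotation": [0,0,0],"claw": 10},
    {"translation": [0,0,0],"rotation": [0,0,0],"claw": 10},
    {"translation": [0,0,0],"rotation": [0,0,0],"claw": 10}
  ]
}}

```text
clock: 4.15
tool_pos: [0.6191, -0.0777, 0.0356]
orientation: [-180.0, 0.0, -92.9]
force: [-3.4, 2.0, 6.2]
opening: 0.0234
gripper_force: 30.0
```

Emit:
{"op": "arm_command", "data": {
  "steps": [
    {"translation": [0,0,0],"rotation": [0,0,0],"claw": 10},
    {"translation": [0,0,0],"rotation": [0,0,0],"claw": 10},
    {"translation": [0,0,0],"rotation": [0,0,0],"claw": 10},
    {"translation": [0,0,0],"rotation": [0,0,0],"claw": 10},
    {"translation": [0,0,0],"rotation": [0,0,0],"claw": 10}
  ]
}}

```text
clock: 4.65
tool_pos: [0.6191, -0.0777, 0.0357]
orientation: [-180.0, 0.0, -92.9]
force: [-3.2, 2.2, 5.6]
opening: 0.0239
gripper_force: 30.0
```

```bash
python3 - <<'E'
from h import *
go(.6188,-.0768,.034,-93.1)
E
```

```text
GO t [-0.9  0.3  1.7] |t| 2.0 r [-0.01  0.    0.04] | pos [ 0.6191 -0.0777  0.0357] ori [-179.97    0.02  -92.92] j [ 10.7  26.  -18.6  -0.  -45.3 -13.6] F [-3.2  2.2  5.6] op 23.9 t 4.7
```

Emit:
{"op": "arm_command", "data": {
  "steps": [
    {"translation": [0,0,-10],"rotation": [0,0,0],"claw": 10},
    {"translation": [0,0,-25],"rotation": [0,0,0],"claw": 10},
    {"translation": [0,0,-50],"rotation": [0,0,0],"claw": 10},
    {"translation": [0,0,-90],"rotation": [0,0,0],"claw": 10},
    {"translation": [0,0,-90],"rotation": [0,0,0],"claw": 10}
  ]
}}

```text
clock: 5.15
tool_pos: [0.6229, -0.078, 0.1312]
orientation: [-179.4, 0.0, -92.8]
force: [0.7, 0.3, -0.9]
opening: 0.0232
gripper_force: 30.0
```

Emit:
{"op": "arm_command", "data": {
  "steps": [
    {"translation": [0,0,0],"rotation": [0,0,-1.5],"claw": 10},
    {"translation": [0,0,0],"rotation": [0,0,-3],"claw": 10},
    {"translation": [0,0,0],"rotation": [0,0,-4.5],"claw": 10},
    {"translation": [0,0,0],"rotation": [0,0,-6],"claw": 10},
    {"translation": [0,0,0],"rotation": [0,0,-7.2],"claw": 10}
  ]
}}

```text
clock: 5.65
tool_pos: [0.6193, -0.078, 0.125]
orientation: [-180.0, -0.0, -56.6]
force: [-1.2, 0.1, -0.8]
opening: 0.0239
gripper_force: 30.0
```

Emit:
{"op": "arm_command", "data": {
  "steps": [
    {"translation": [0,0,0],"rotation": [0,0,-1.5],"claw": 10},
    {"translation": [0,0,0],"rotation": [0,0,-3],"claw": 10},
    {"translation": [0,0,0],"rotation": [0,0,-4.5],"claw": 10},
    {"translation": [0,0,0],"rotation": [0,0,-6],"claw": 10},
    {"translation": [0,0,0],"rotation": [0,0,-7.2],"claw": 10}
  ]
}}

```text
clock: 6.15
tool_pos: [0.6193, -0.078, 0.125]
orientation: [-180.0, -0.0, -20.6]
force: [0.2, 0.4, -1.9]
opening: 0.0236
gripper_force: 30.0
```

Emit:
{"op": "arm_command", "data": {
  "steps": [
    {"translation": [0,0,0],"rotation": [0,0,-1.5],"claw": 10},
    {"translation": [0,0,0],"rotation": [0,0,-3],"claw": 10},
    {"translation": [0,0,0],"rotation": [0,0,-4.5],"claw": 10},
    {"translation": [0,0,0],"rotation": [0,0,-6],"claw": 10},
    {"translation": [0,0,0],"rotation": [0,0,-7.2],"claw": 10}
  ]
}}

```text
clock: 6.65
tool_pos: [0.6193, -0.078, 0.125]
orientation: [180.0, -0.0, 15.4]
force: [-1.1, -0.8, -0.8]
opening: 0.0237
gripper_force: 30.0
```

Emit:
{"op": "arm_command", "data": {
  "steps": [
    {"translation": [0,0,0],"rotation": [0,0,-1.5],"claw": 10},
    {"translation": [0,0,0],"rotation": [0,0,-3],"claw": 10},
    {"translation": [0,0,0],"rotation": [0,0,-4.5],"claw": 10},
    {"translation": [0,0,0],"rotation": [0,0,-6],"claw": 10},
    {"translation": [0,0,0],"rotation": [0,0,-7.2],"claw": 10}
  ]
}}

```text
clock: 7.15
tool_pos: [0.6193, -0.078, 0.125]
orientation: [180.0, -0.0, 51.4]
force: [0.1, -1.1, -2.0]
opening: 0.0238
gripper_force: 30.0
```

Emit:
{"op": "arm_command", "data": {
  "steps": [
    {"translation": [0,0,0],"rotation": [0,0,-1.5],"claw": 10},
    {"translation": [0,0,0],"rotation": [0,0,-3],"claw": 10},
    {"translation": [0,0,0],"rotation": [0,0,-4.5],"claw": 10},
    {"translation": [0,0,0],"rotation": [0,0,-6],"claw": 10},
    {"translation": [0,0,0],"rotation": [0,0,-7.2],"claw": 10}
  ]
}}

```text
clock: 7.65
tool_pos: [0.6192, -0.078, 0.125]
orientation: [180.0, -0.0, 87.4]
force: [-0.5, 0.5, -1.7]
opening: 0.0237
gripper_force: 30.0
```

Emit:
{"op": "arm_command", "data": {
  "steps": [
    {"translation": [0,0,10],"rotation": [0,0,0],"claw": 10},
    {"translation": [0,0,10],"rotation": [0,0,0],"claw": 10}
  ]
}}

```text
clock: 7.85
tool_pos: [0.6182, -0.078, 0.1131]
orientation: [-179.9, -0.0, 86.9]
force: [-0.6, -0.4, -1.5]
opening: 0.0236
gripper_force: 30.0
```

```bash
python3 - <<'E'
from h import *
go(.6185,-.0759,.08,87.0)
im,d=snap("top","top2"); C=cloud("top",d)
for nm,c,r,z in [("foot",(.619,-.076),.11,.012),("pin",(.615,-.137),.03,.062),("shoulder",(.615,-.137),.03,.045),("cradle",(.622,-.016),.03,.05)]:
    P=C[face(C,c,r,z,.006)]
    if len(P)>3: print(nm,len(P),P.mean(0),*rect(P))
p=ctrl.get_obs()["tool_pos"]; zt=p[2]+.019+.007
print("ztop",zt)
for col in("orange","blue"):
    for c,a,l in blobs(mask(im,col,(240,130,350,210)),20):
        P=C[l]; zz=np.median(P[:,2]); v,u=np.nonzero(l); Q=plane("top",np.c_[u,v],zz); print(col,c,a,zz,Q.mean(0),*rect(Q))
cv2.imwrite("pics/c3.png",cv2.resize(im[110:230,230:390,::-1],(800,600),interpolation=cv2.INTER_CUBIC))
E
```

```text
GO t [ 2.1  0.3 33.1] |t| 33.0 r [-0.02 -0.   -0.02] | pos [ 0.6182 -0.078   0.1131] ori [-179.89   -0.01   86.89] j [ 10.7  21.1 -14.4  -0.  -54.6 166.2] F [-0.6 -0.4 -1.5] op 23.6 t 7.8
foot 334 [ 0.5863 -0.0834  0.0112] [575.5 -77.2] [132.2 213.8] 2.8
shoulder 23 [ 0.6099 -0.1407  0.0457] [ 612.9 -142.8] [14.7 24. ] 52.2
cradle 60 [ 0.609  -0.0177  0.0482] [614.8 -18.3] [40.3 22.3] 1.0
ztop 0.13961477637331762
orange (np.float64(336.7), np.float64(143.3)) 148 0.0008692651868057455 [ 0.7056 -0.2035  0.0009] [ 705.6 -203.6] [65.3 19.3] 76.6
orange (np.float64(271.4), np.float64(166.4)) 79 0.13661094429932796 [ 0.6143 -0.0186  0.1366] [615.2 -17.6] [15.6 36.1] 0.8
blue (np.float64(318.7), np.float64(166.7)) 104 0.13667715489642918 [ 0.6151 -0.1406  0.1367] [ 615.6 -138.8] [28.6 31. ] 0.8
```

View pics/c3.png

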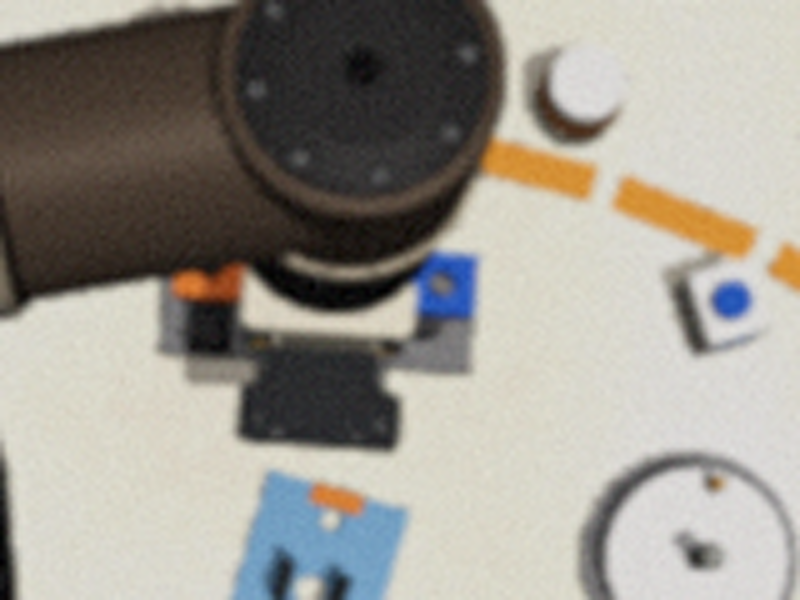

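The blue block is now over the pivot side (crop at 443,285) and the orange one over the cradle (205,285). I'll descend in small steps and watch the force.

Emit:
{"op": "arm_command", "data": {
  "steps": [
    {"translation": [0.8,0,25],"rotation": [0,0,0],"claw": 10},
    {"translation": [0.8,0,50],"rotation": [0,0,0],"claw": 10},
    {"translation": [0.8,0,50],"rotation": [0,0,0],"claw": 10},
    {"translation": [0.8,0,50],"rotation": [0,0,0],"claw": 10},
    {"translation": [0.8,0,50],"rotation": [0,0,0],"claw": 10}
  ]
}}

```text
clock: 8.4
tool_pos: [0.6202, -0.0771, 0.066]
orientation: [179.9, 0.0, 87.1]
force: [-0.4, -0.7, -1.2]
opening: 0.0236
gripper_force: 30.0
```

```bash
python3 - <<'E'
from h import *
go(.6187,-.077,.035,87.1)
E
```

```text
GO t [ 0.1 -1.5 31. ] |t| 31.0 r [ 0.02  0.   -0.  ] | pos [ 0.6202 -0.0771  0.066 ] ori [179.89   0.    87.08] j [ 10.8  24.  -17.1   0.  -48.8 166.3] F [-0.4 -0.7 -1.2] op 23.6 t 8.4
```

Emit:
{"op": "arm_command", "data": {
  "steps": [
    {"translation": [0,0,3],"rotation": [0,0,0],"claw": 10},
    {"translation": [0,0,6],"rotation": [0,0,0],"claw": 10},
    {"translation": [0,0,9],"rotation": [0,0,0],"claw": 10},
    {"translation": [0,0,12],"rotation": [0,0,0],"claw": 10},
    {"translation": [0,0,12],"rotation": [0,0,0],"claw": 10}
  ]
}}

```text
clock: 8.9
tool_pos: [0.6188, -0.0772, 0.052]
orientation: [-179.9, 0.0, 87.1]
force: [-0.0, 0.2, -1.4]
opening: 0.0236
gripper_force: 30.0
```

Emit:
{"op": "arm_command", "data": {
  "steps": [
    {"translation": [0,0,4],"rotation": [0,0,0],"claw": 10},
    {"translation": [0,0,8],"rotation": [0,0,0],"claw": 10},
    {"translation": [0,0,12],"rotation": [0,0,0],"claw": 10},
    {"translation": [0,0,15],"rotation": [0,0,0],"claw": 10},
    {"translation": [0,0,15],"rotation": [0,0,0],"claw": 10}
  ]
}}

```text
clock: 9.4
tool_pos: [0.6188, -0.0771, 0.0368]
orientation: [-179.9, 0.0, 87.1]
force: [-0.5, -0.4, -2.1]
opening: 0.0235
gripper_force: 30.0
```

Emit:
{"op": "arm_command", "data": {
  "steps": [
    {"translation": [0,0,1],"rotation": [0,0,0],"claw": 10},
    {"translation": [0,0,2],"rotation": [0,0,0],"claw": 10},
    {"translation": [0,0,2],"rotation": [0,0,0],"claw": 10}
  ]
}}

```text
clock: 9.7
tool_pos: [0.619, -0.0772, 0.0357]
orientation: [-180.0, 0.0, 87.1]
force: [-3.6, 0.1, 1.0]
opening: 0.0237
gripper_force: 30.0
```

Emit:
{"op": "arm_command", "data": {
  "steps": [
    {"translation": [0,0,0],"rotation": [0,0,0],"claw": 50},
    {"translation": [0,0,0],"rotation": [0,0,0],"claw": 50},
    {"translation": [0,0,0],"rotation": [0,0,0],"claw": 50},
    {"translation": [0,0,0],"rotation": [0,0,0],"claw": 50},
    {"translation": [0,0,0],"rotation": [0,0,0],"claw": 50}
  ]
}}

```text
clock: 10.2
tool_pos: [0.6193, -0.0771, 0.0356]
orientation: [180.0, -0.0, 87.1]
force: [0.4, -0.2, 0.2]
opening: 0.0494
gripper_force: 0.0
```

Emit:
{"op": "arm_command", "data": {
  "steps": [
    {"translation": [0,0,-30],"rotation": [0,0,0],"claw": 50},
    {"translation": [0,0,-80],"rotation": [0,0,0],"claw": 50},
    {"translation": [0,0,-120],"rotation": [0,0,0],"claw": 50},
    {"translation": [0,0,-120],"rotation": [0,0,0],"claw": 50},
    {"translation": [0,0,-120],"rotation": [0,0,0],"claw": 50}
  ]
}}

```text
clock: 10.7
tool_pos: [0.6198, -0.077, 0.1571]
orientation: [179.8, -0.1, 87.1]
force: [-1.2, -0.4, -1.4]
opening: 0.0497
gripper_force: 0.0
```

Emit:
{"op": "arm_command", "data": {
  "steps": [
    {"translation": [-7,-159,0],"rotation": [0,0,6.8],"claw": 70},
    {"translation": [-7,-159,0],"rotation": [0,0,6.8],"claw": 70},
    {"translation": [-7,-159,0],"rotation": [0,0,6.8],"claw": 70},
    {"translation": [-7,-159,0],"rotation": [0,0,6.8],"claw": 70},
    {"translation": [-7,-159,0],"rotation": [0,0,6.8],"claw": 70}
  ]
}}

```text
clock: 11.2
tool_pos: [0.4578, -0.0762, 0.1551]
orientation: [-180.0, 0.0, 53.0]
force: [1.8, -0.3, 0.4]
opening: 0.0697
gripper_force: 0.0
```

Emit:
{"op": "arm_command", "data": {
  "steps": [
    {"translation": [0,0,0],"rotation": [0,0,6.8],"claw": 70},
    {"translation": [0,0,0],"rotation": [0,0,6.8],"claw": 70},
    {"translation": [0,0,0],"rotation": [0,0,6.8],"claw": 70},
    {"translation": [0,0,0],"rotation": [0,0,6.8],"claw": 70},
    {"translation": [0,0,0],"rotation": [0,0,6.8],"claw": 70}
  ]
}}

```text
clock: 11.7
tool_pos: [0.4607, -0.076, 0.1547]
orientation: [-180.0, 0.1, 19.2]
force: [-1.2, -0.3, 0.3]
opening: 0.0697
gripper_force: 0.0
```

Emit:
{"op": "arm_command", "data": {
  "steps": [
    {"translation": [0,0,0],"rotation": [0,0,6.8],"claw": 70},
    {"translation": [0,0,0],"rotation": [0,0,6.8],"claw": 70},
    {"translation": [0,0,0],"rotation": [0,0,6.8],"claw": 70},
    {"translation": [0,0,0],"rotation": [0,0,6.8],"claw": 70},
    {"translation": [0,0,0],"rotation": [0,0,6.8],"claw": 70}
  ]
}}

```text
clock: 12.2
tool_pos: [0.4604, -0.0761, 0.155]
orientation: [180.0, 0.0, -14.7]
force: [-0.5, 0.2, -0.1]
opening: 0.0698
gripper_force: 0.0
```

```bash
python3 - <<'E'
from h import *
go(.460,-.0764,.012,-15)
im,d=snap("top","top3"); C=cloud("top",d)
for col,box in(("orange",(305,160,330,180)),("orange",(262,160,285,180)),("blue",(300,160,330,180)),("orange",(280,195,315,222))):
    for c,a,l in blobs(mask(im,col,box),8):
        v,u=np.nonzero(l); z=np.median(C[l][:,2]); Q=plane("top",np.c_[u,v],z); print(col,c,a,z,Q.mean(0),*rect(Q))
im,d=snap("side","side3"); C=cloud("side",d)
m=face(C,(.46,-.076),.06,.043,.003); P=C[m]; print("fins side",len(P),P.mean(0) if len(P) else 0)
cv2.imwrite("pics/c4.png",cv2.resize(im[150:330,220:440,::-1],(733,600),interpolation=cv2.INTER_CUBIC))
E
```

```text
GO t [ -0.2   0.4 143. ] |t| 143.0 r [0.01 0.01 0.06] | pos [ 0.4604 -0.0761  0.155 ] ori [179.97   0.05 -14.68] j [ 14.9   4.4 -30.6   0.  -55.1  60.4] F [-0.5  0.2 -0.1] op 69.8 t 12.2
orange (np.float64(271.7), np.float64(166.9)) 150 0.0585166605015206 [ 0.625  -0.0175  0.0585] [624.8 -17. ] [33.4 35.8] 0.8
blue (np.float64(315.4), np.float64(170.5)) 129 0.05858039232874224 [ 0.6167 -0.138   0.0586] [ 616.7 -136.9] [30.5 33.2] 0.8
fins side 40 [ 0.4568 -0.0766  0.0422]
```

View pics/c4.png

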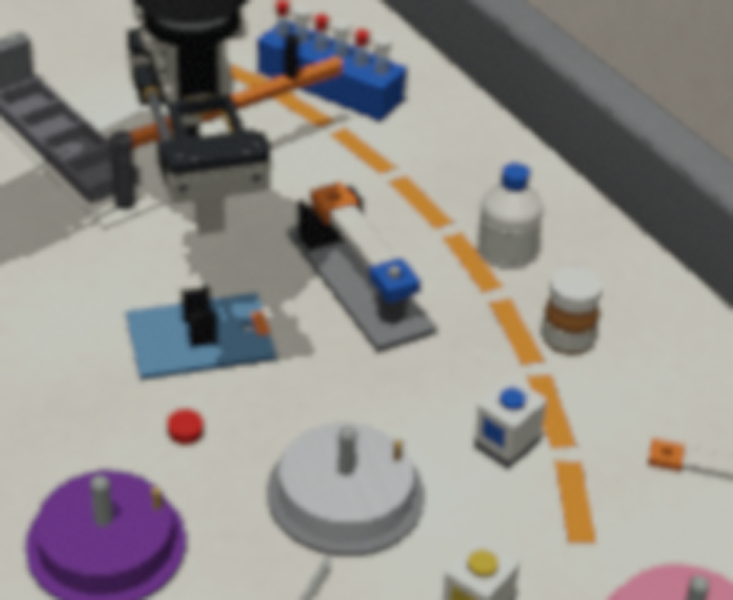

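The arm is seated: blue on the pin (crop 395,278), orange in the cradle (335,200), both ends at z 0.0585. The cover at (205,335) hasn't moved. Next I'll grasp the cover.

Emit:
{"op": "arm_command", "data": {
  "steps": [
    {"translation": [0,0,50],"rotation": [0,0,0.06],"claw": 70},
    {"translation": [0,0,100],"rotation": [0,0,0.06],"claw": 70},
    {"translation": [0,0,130],"rotation": [0,0,0.06],"claw": 70},
    {"translation": [0,0,141],"rotation": [0,0,0.06],"claw": 70},
    {"translation": [0,0,141],"rotation": [0,0,0.06],"claw": 70}
  ]
}}

```text
clock: 12.8
tool_pos: [0.4594, -0.0763, 0.0135]
orientation: [179.9, 0.2, -15.0]
force: [0.6, 0.4, 0.8]
opening: 0.0698
gripper_force: 0.0
```

Emit:
{"op": "arm_command", "data": {
  "steps": [
    {"translation": [0,0,0],"rotation": [0,0,0],"claw": 20},
    {"translation": [0,0,0],"rotation": [0,0,0],"claw": 20},
    {"translation": [0,0,0],"rotation": [0,0,0],"claw": 20},
    {"translation": [0,0,0],"rotation": [0,0,0],"claw": 20},
    {"translation": [0,0,0],"rotation": [0,0,0],"claw": 20}
  ]
}}

```text
clock: 13.3
tool_pos: [0.4606, -0.0759, 0.0154]
orientation: [-180.0, -0.1, -15.2]
force: [-2.0, 1.5, 7.3]
opening: 0.0399
gripper_force: 30.0
```

Emit:
{"op": "arm_command", "data": {
  "steps": [
    {"translation": [0,0,0],"rotation": [0,0,0],"claw": 20},
    {"translation": [0,0,0],"rotation": [0,0,0],"claw": 20},
    {"translation": [0,0,0],"rotation": [0,0,0],"claw": 20},
    {"translation": [0,0,0],"rotation": [0,0,0],"claw": 20},
    {"translation": [0,0,0],"rotation": [0,0,0],"claw": 20}
  ]
}}

```text
clock: 13.8
tool_pos: [0.4605, -0.0759, 0.0154]
orientation: [-180.0, -0.1, -15.2]
force: [-1.1, 2.0, 6.9]
opening: 0.0397
gripper_force: 30.0
```

```bash
python3 - <<'E'
from h import *
go(.46,-.0764,.014,-15)
im=cv2.imread("pics/top0.png")[:,:,::-1].copy(); d=np.load("pics/top3.npy"); d0=np.load("pics/top0.npy")
for D in(d0,d):
  C=cloud("top",D); P=C[face(C,(.47,-.292),.052,.03,.003)]
  # hub disc: edge points (convex hull) circle fit
  H=cv2.convexHull((P[:,:2]).astype(np.float32)).reshape(-1,2).astype(float)
  A=np.c_[2*H,np.ones(len(H))]; s=np.linalg.lstsq(A,(H**2).sum(1),rcond=None)[0]; print("hub disc",s[:2],np.sqrt(s[2]+s[0]**2+s[1]**2),len(P))
  for lo,hi in((.066,.08),(.056,.08),(.04,.055)):
    m=(np.hypot(C[...,0]-.47,C[...,1]+.292)<.05)&(C[...,2]>lo)&(C[...,2]<hi); Q=C[m]; print(lo,len(Q),Q.mean(0) if len(Q) else 0, Q.max(0) if len(Q) else 0)
  if D is d0: print(np.round(np.c_[Q]*1000)[:12])
# brass pin by colour in both views
for n in("top","side"):
  im=cv2.imread(f"pics/{n}3.png"); h=cv2.cvtColor(im,cv2.COLOR_BGR2HSV); 
  u0,v0=proj(n,[[.512,-.302,.045]])[0]; b=np.zeros(h.shape[:2],np.uint8); b[int(v0)-12:int(v0)+13,int(u0)-12:int(u0)+13]=255
  m=cv2.inRange(h,(8,70,40),(28,255,230))&b; v,u=np.nonzero(m); print(n,(u0,v0),len(u),u.mean(),v.mean(),"at z.048",plane(n,[[u.mean(),v.mean()]],.045))
E
```

```text
GO t [-0.4  0.6  1.4] |t| 2.0 r [-0.01 -0.01 -0.04] | pos [ 0.4605 -0.0759  0.0154] ori [-179.97   -0.07  -15.2 ] j [ 14.9  15.9 -40.    0.  -34.   59.9] F [-1.1  2.   6.9] op 39.7 t 13.8
hub disc [ 0.4752 -0.2917] 0.048010772188338074 708
0.066 21 [ 0.48   -0.2895  0.0722] [ 0.4849 -0.2835  0.0769]
0.056 26 [ 0.4798 -0.2888  0.0699] [ 0.4853 -0.2834  0.0769]
0.04 6 [ 0.4917 -0.2889  0.0475] [ 0.519  -0.283   0.0532]
[[ 519. -296.   47.]
 [ 519. -299.   49.]
 [ 480. -283.   45.]
 [ 480. -284.   53.]
 [ 477. -285.   50.]
 [ 475. -287.   40.]]
hub disc [ 0.4756 -0.2916] 0.04759509973677051 694
0.066 21 [ 0.48   -0.2894  0.0731] [ 0.4849 -0.2836  0.0774]
0.056 26 [ 0.4799 -0.2886  0.0707] [ 0.4852 -0.2831  0.0774]
0.04 6 [ 0.4922 -0.2888  0.0457] [ 0.5191 -0.2833  0.0527]
top (np.float64(373.8856956176754), np.float64(209.61377430281297)) 5 372.8 206.4 at z.048 [[ 0.5209 -0.299   0.045 ]]
side (np.float64(337.08021215559694), np.float64(284.2974215105647)) 5 339.0 284.0 at z.048 [[ 0.5169 -0.3034  0.045 ]]
```

```bash
python3 - <<'E'
from h import *
out={}
for n in("top","side"):
  F=[snap(n) for _ in range(8)]; im=np.mean([f[0] for f in F],0).astype(np.float32)
  d=np.median([f[1] for f in F],0).astype(np.float32); np.savez(f"pics/av_{n}",im=im,d=d)
  u0,v0=proj(n,[[.52,-.3,.04]])[0]; u0,v0=int(u0),int(v0)
  s=im[...,0]-im[...,2]   # R-B : brass positive, grey ~0
  w=s[v0-9:v0+10,u0-9:u0+10]; w=np.clip(w-np.median(w)-12,0,None); v,u=np.mgrid[v0-9:v0+10,u0-9:u0+10]
  c=[(w*u).sum()/w.sum(),(w*v).sum()/w.sum()]; print(n,"pin px",c,(w>0).sum(),w.max()); print("pin z.041",plane(n,[c],.041))
  C=cloud(n,d); P=C[face(C,(.48,-.29),.075,.03,.002)]
  H=cv2.convexHull(P[:,:2].astype(np.float32)).reshape(-1,2).astype(float); A=np.c_[2*H,np.ones(len(H))]; q=np.linalg.lstsq(A,(H**2).sum(1),rcond=None)[0]; print("disc",q[:2],np.sqrt(q[2]+q[0]**2+q[1]**2))
  m=(np.hypot(C[...,0]-.48,C[...,1]+.29)<.025)&(C[...,2]>.066)&(C[...,2]<.08); print("shaft tip",C[m].mean(0),len(C[m]))
  if n=="top": cv2.imwrite("pics/c5.png",cv2.resize(im[185:245,340:400,::-1],(600,600),interpolation=cv2.INTER_CUBIC))
E
```

```text
top pin px [np.float64(373.08934169278996), np.float64(206.16509926854755)] 11 51.375
pin z.041 [[ 0.5218 -0.3006  0.041 ]]
disc [ 0.4803 -0.2913] 0.05083231115940685
shaft tip [ 0.48   -0.2896  0.0726] 21
side pin px [np.float64(338.9516415261757), np.float64(283.7533274179237)] 17 43.0
pin z.041 [[ 0.5194 -0.2994  0.041 ]]
disc [ 0.4782 -0.2925] 0.05103129842711404
shaft tip [ 0.477  -0.2947  0.0712] 22[ WARN:0@3.144] global loadsave.cpp:1063 imwrite_ Unsupported depth image for selected encoder is fallbacked to CV_8U.
```

View pics/c5.png

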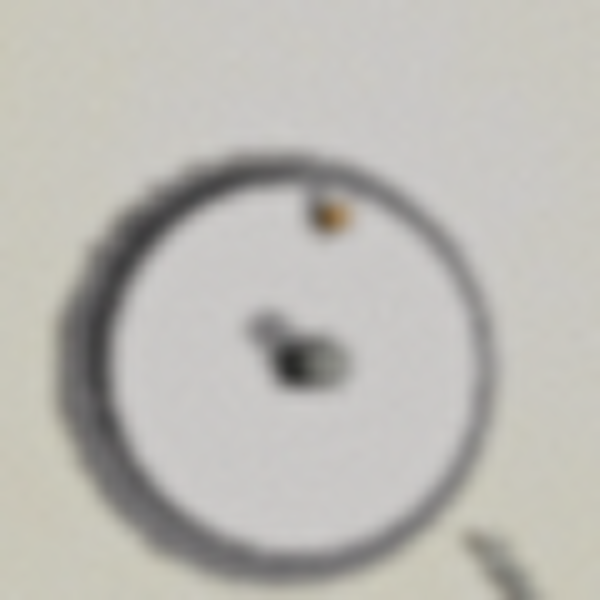

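The crop shows the disc centre near (298,365), the shaft at its middle and the brass pin tip at (333,214), so the hub yaw is about -12°. Lift the cover and carry it over.

Emit:
{"op": "arm_command", "data": {
  "steps": [
    {"translation": [0,0,-10],"rotation": [0,0,0],"claw": 20},
    {"translation": [0,0,-40],"rotation": [0,0,0],"claw": 20},
    {"translation": [0,0,-80],"rotation": [0,0,0],"claw": 20},
    {"translation": [0,0,-110],"rotation": [0,0,0],"claw": 20},
    {"translation": [0,0,-110],"rotation": [0,0,0],"claw": 20}
  ]
}}

```text
clock: 15.1
tool_pos: [0.4626, -0.0757, 0.1293]
orientation: [-179.8, -0.4, -15.2]
force: [0.4, -0.5, -2.1]
opening: 0.0398
gripper_force: 30.0
```

Emit:
{"op": "arm_command", "data": {
  "steps": [
    {"translation": [15,40,0],"rotation": [0,0,0],"claw": 20},
    {"translation": [30,80,0],"rotation": [0,0,0],"claw": 20},
    {"translation": [45,120,0],"rotation": [0,0,0],"claw": 20},
    {"translation": [60,160,0],"rotation": [0,0,0],"claw": 20},
    {"translation": [75,202,0],"rotation": [0,0,-0.64],"claw": 20}
  ]
}}

```text
clock: 15.6
tool_pos: [0.4788, -0.2921, 0.1243]
orientation: [-180.0, 0.0, -12.0]
force: [1.7, 1.1, -1.5]
opening: 0.0399
gripper_force: 30.0
```

Emit:
{"op": "arm_command", "data": {
  "steps": [
    {"translation": [0,0,0],"rotation": [0,0,0],"claw": 20},
    {"translation": [0,0,0],"rotation": [0,0,0],"claw": 20},
    {"translation": [0,0,0],"rotation": [0,0,0],"claw": 20}
  ]
}}

```text
clock: 15.9
tool_pos: [0.4787, -0.2901, 0.1242]
orientation: [-180.0, 0.1, -12.0]
force: [0.2, -1.1, -1.6]
opening: 0.0397
gripper_force: 30.0
```

```bash
python3 - <<'E'
from h import *
go(.480,-.291,.096,-12)
im,d=snap("top","top4"); C=cloud("top",d)
for col,box in(("orange",(340,180,400,230)),("blue",(360,155,390,185)),("yellow",(400,195,440,225)),("green",(165,160,195,190)),("bluegrey",(330,170,420,260))):
    for c,a,l in blobs(mask(im,col,box),8):
        v,u=np.nonzero(l); z=np.median(C[l][:,2]); Q=plane("top",np.c_[u,v],z); print(col,c,a,z.round(4),Q.mean(0),*rect(Q))
E
```

```text
GO t [ 1.5  0.7 28.2] |t| 28.0 r [-0.    0.01 -0.01] | pos [ 0.4787 -0.2901  0.1242] ori [-179.98    0.06  -12.03] j [-11.2  15.  -21.9  -0.  -53.3  89.2] F [ 0.2 -1.1 -1.6] op 39.7 t 15.9
blue (np.float64(375.7), np.float64(169.6)) 31 0.0568 [ 0.6219 -0.3047  0.0568] [ 621.5 -304.7] [13.6 15.8] 45.6
green (np.float64(180.0), np.float64(173.5)) 30 0.0556 [0.6039 0.2364 0.0556] [603.9 236.4] [13.9 13.7] 46.2
bluegrey (np.float64(371.2), np.float64(237.3)) 393 0.1169 [ 0.4354 -0.2803  0.1169] [ 437.7 -279.8] [85.1 36.4] 78.3
```

Emit:
{"op": "arm_command", "data": {
  "steps": [
    {"translation": [1.5,0.7,15],"rotation": [0,0,0],"claw": 20},
    {"translation": [1.5,0.7,28],"rotation": [0,0,0],"claw": 20},
    {"translation": [1.5,0.7,28],"rotation": [0,0,0],"claw": 20},
    {"translation": [1.5,0.7,28],"rotation": [0,0,0],"claw": 20},
    {"translation": [1.5,0.7,28],"rotation": [0,0,0],"claw": 20}
  ]
}}

```text
clock: 16.45
tool_pos: [0.4811, -0.2915, 0.0971]
orientation: [180.0, -0.0, -12.0]
force: [0.8, -0.9, -1.3]
opening: 0.0399
gripper_force: 30.0
```

Emit:
{"op": "arm_command", "data": {
  "steps": [
    {"translation": [0,0,3],"rotation": [0,0,0],"claw": 20},
    {"translation": [0,0,6],"rotation": [0,0,0],"claw": 20},
    {"translation": [0,0,9],"rotation": [0,0,0],"claw": 20},
    {"translation": [0,0,12],"rotation": [0,0,0],"claw": 20},
    {"translation": [0,0,12],"rotation": [0,0,0],"claw": 20}
  ]
}}

```text
clock: 16.95
tool_pos: [0.4804, -0.2916, 0.084]
orientation: [-180.0, 0.1, -12.0]
force: [-0.6, -0.1, -2.2]
opening: 0.04
gripper_force: 30.0
```

Past the shaft tip with no load on the wrist. Keep going down towards the pin.

Emit:
{"op": "arm_command", "data": {
  "steps": [
    {"translation": [0,0,4],"rotation": [0,0,0],"claw": 20},
    {"translation": [0,0,8],"rotation": [0,0,0],"claw": 20},
    {"translation": [0,0,12],"rotation": [0,0,0],"claw": 20},
    {"translation": [0,0,16],"rotation": [0,0,0],"claw": 20},
    {"translation": [0,0,16],"rotation": [0,0,0],"claw": 20}
  ]
}}

```text
clock: 17.45
tool_pos: [0.4803, -0.2915, 0.0678]
orientation: [-180.0, 0.1, -12.0]
force: [0.5, -0.1, -1.9]
opening: 0.0399
gripper_force: 30.0
```

Emit:
{"op": "arm_command", "data": {
  "steps": [
    {"translation": [0,0,2],"rotation": [0,0,0],"claw": 20},
    {"translation": [0,0,4],"rotation": [0,0,0],"claw": 20},
    {"translation": [0,0,6],"rotation": [0,0,0],"claw": 20},
    {"translation": [0,0,6],"rotation": [0,0,0],"claw": 20}
  ]
}}

```text
clock: 17.85
tool_pos: [0.4805, -0.2916, 0.0623]
orientation: [-180.0, 0.0, -12.0]
force: [-0.5, -0.1, -1.9]
opening: 0.0395
gripper_force: 30.0
```

Emit:
{"op": "arm_command", "data": {
  "steps": [
    {"translation": [0,0,4],"rotation": [0,0,0],"claw": 20},
    {"translation": [0,0,8],"rotation": [0,0,0],"claw": 20},
    {"translation": [0,0,12],"rotation": [0,0,0],"claw": 20},
    {"translation": [0,0,15],"rotation": [0,0,0],"claw": 20},
    {"translation": [0,0,15],"rotation": [0,0,0],"claw": 20}
  ]
}}

```text
clock: 18.35
tool_pos: [0.4804, -0.2915, 0.0469]
orientation: [-180.0, 0.1, -12.0]
force: [1.2, -0.8, -1.6]
opening: 0.0398
gripper_force: 30.0
```

Emit:
{"op": "arm_command", "data": {
  "steps": [
    {"translation": [0,0,1.5],"rotation": [0,0,0],"claw": 20},
    {"translation": [0,0,2.5],"rotation": [0,0,0],"claw": 20},
    {"translation": [0,0,2.5],"rotation": [0,0,0],"claw": 20}
  ]
}}

```text
clock: 18.65
tool_pos: [0.4808, -0.2917, 0.0455]
orientation: [180.0, -0.0, -12.0]
force: [-0.3, 0.3, 1.7]
opening: 0.0401
gripper_force: 30.0
```

The cover is seated: the TCP is 30 mm above its deck grasp height, with contact felt. Release it, rise and go to the blue-capped cassette.

Emit:
{"op": "arm_command", "data": {
  "steps": [
    {"translation": [0,0,0],"rotation": [0,0,0],"claw": 60},
    {"translation": [0,0,0],"rotation": [0,0,0],"claw": 60},
    {"translation": [0,0,0],"rotation": [0,0,0],"claw": 60},
    {"translation": [0,0,0],"rotation": [0,0,0],"claw": 60},
    {"translation": [0,0,0],"rotation": [0,0,0],"claw": 60}
  ]
}}

```text
clock: 19.15
tool_pos: [0.4807, -0.2917, 0.045]
orientation: [180.0, 0.0, -12.0]
force: [-0.2, 0.2, 0.2]
opening: 0.0599
gripper_force: 0.0
```

Emit:
{"op": "arm_command", "data": {
  "steps": [
    {"translation": [0,0,-20],"rotation": [0,0,0],"claw": 60},
    {"translation": [0,0,-60],"rotation": [0,0,0],"claw": 60},
    {"translation": [0,0,-100],"rotation": [0,0,0],"claw": 60},
    {"translation": [0,0,-100],"rotation": [0,0,0],"claw": 60}
  ]
}}

```text
clock: 19.55
tool_pos: [0.484, -0.2929, 0.1509]
orientation: [179.9, -0.5, -11.9]
force: [0.2, -0.1, 0.5]
opening: 0.0602
gripper_force: 0.0
```

Emit:
{"op": "arm_command", "data": {
  "steps": [
    {"translation": [141,-17,0],"rotation": [0,0,6],"claw": 70},
    {"translation": [141,-17,0],"rotation": [0,0,6],"claw": 70},
    {"translation": [141,-17,0],"rotation": [0,0,6],"claw": 70},
    {"translation": [141,-17,0],"rotation": [0,0,6],"claw": 70},
    {"translation": [141,-17,0],"rotation": [0,0,6],"claw": 70}
  ]
}}

```text
clock: 20.05
tool_pos: [0.6226, -0.3041, 0.1435]
orientation: [180.0, 0.1, -42.0]
force: [0.2, -0.1, -0.5]
opening: 0.07
gripper_force: 0.0
```

Emit:
{"op": "arm_command", "data": {
  "steps": [
    {"translation": [0,0,0],"rotation": [0,0,6],"claw": 70},
    {"translation": [0,0,0],"rotation": [0,0,6],"claw": 70},
    {"translation": [0,0,0],"rotation": [0,0,6],"claw": 70},
    {"translation": [0,0,0],"rotation": [0,0,6],"claw": 70},
    {"translation": [0,0,0],"rotation": [0,0,6],"claw": 70}
  ]
}}

```text
clock: 20.55
tool_pos: [0.6214, -0.3044, 0.1454]
orientation: [-180.0, -0.0, -71.9]
force: [-0.1, 0.4, 0.6]
opening: 0.07
gripper_force: 0.0
```

```bash
python3 - <<'E'
from h import *
go(.6225,-.3045,.024,-71.7)
im,d=snap("top","top5"); C=cloud("top",d)
P=C[face(C,(.48,-.291),.09,.038,.003)]; print("cover top",len(P),P.mean(0) if len(P) else 0); print(*rect(P))
for nm,c in(("cas1",(.603,.2366)),("cas3",(.509,-.432)),("cas4",(.6225,-.3045))):
    P=C[face(C,c,.06,.05,.003)]
    if len(P)>20: print(nm,len(P),P.mean(0),*rect(P))
# tray: catch post, floor/walls on the average-free picture (use dark colour)
h=cv2.cvtColor(im,cv2.COLOR_RGB2HSV); m=((h[...,2]<120)&(h[...,1]<70)); m&=(C[...,2]>.015)&(C[...,2]<.09)&(C[...,0]>.36)&(C[...,0]<.52)&(C[...,1]>.08)&(C[...,1]<.42)
P=C[m]; print("tray+posts",len(P),*rect(P))
for lo,hi in((.02,.028),(.058,.068),(.06,.1)):
    q=P[(P[:,2]>lo)&(P[:,2]<hi)]; print(lo,len(q),q.mean(0) if len(q) else 0, *(rect(q) if len(q)>3 else ()))
si,sd=snap("side","side5"); cv2.imwrite("pics/c6.png",cv2.resize(si[150:330,220:440,::-1],(733,600),interpolation=cv2.INTER_CUBIC))
E
```

```text
GO t [  0.5  -1.  121.4] |t| 121.0 r [-0.   -0.   -0.05] | pos [ 0.6214 -0.3044  0.1454] ori [-179.99   -0.    -71.95] j [-10.   25.2  -3.   -0.  -61.7  28.1] F [-0.1  0.4  0.6] op 70.0 t 20.6
cover top 903 [ 0.4798 -0.2899  0.0381]
[ 479.6 -292.9] [ 94.3 120.8] 77.7
cas1 127 [0.6033 0.2359 0.05  ] [604.1 236.2] [36.3 42. ] 69.3
cas3 122 [ 0.5093 -0.4323  0.05  ] [ 509.8 -432.5] [41.4 37.5] 23.0
cas4 104 [ 0.6214 -0.3     0.0503] [ 621.8 -301.8] [41.4 31.8] 17.1
tray+posts 430 [463.7 233.6] [ 56.4 242. ] 7.0
0.02 219 [0.4641 0.2274 0.0238] [463.7 233.9] [ 56.4 240.9] 7.0
0.058 23 [0.4577 0.3223 0.062 ] [458.2 235.3] [ 44.1 240.8] 2.1
0.06 72 [0.4728 0.1748 0.0773] [468.1 234.2] [ 44.2 241.9] 6.8
```

View pics/c6.png

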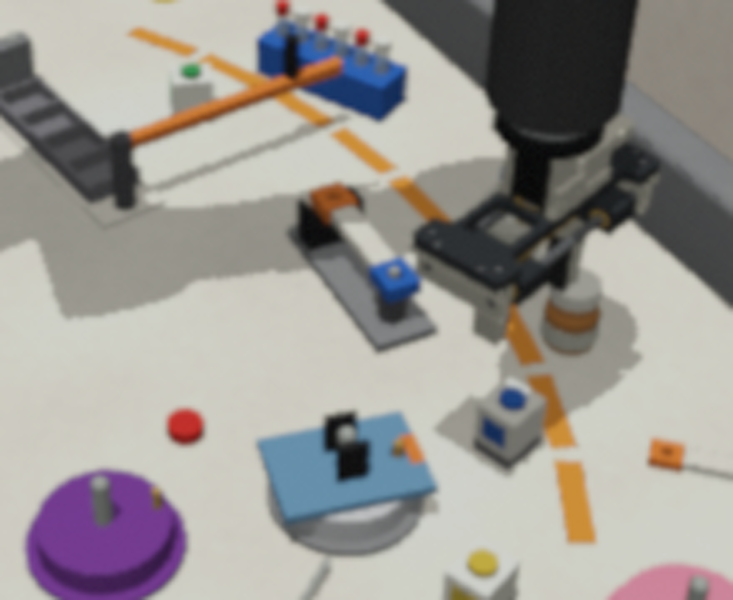

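View pics/c1.png

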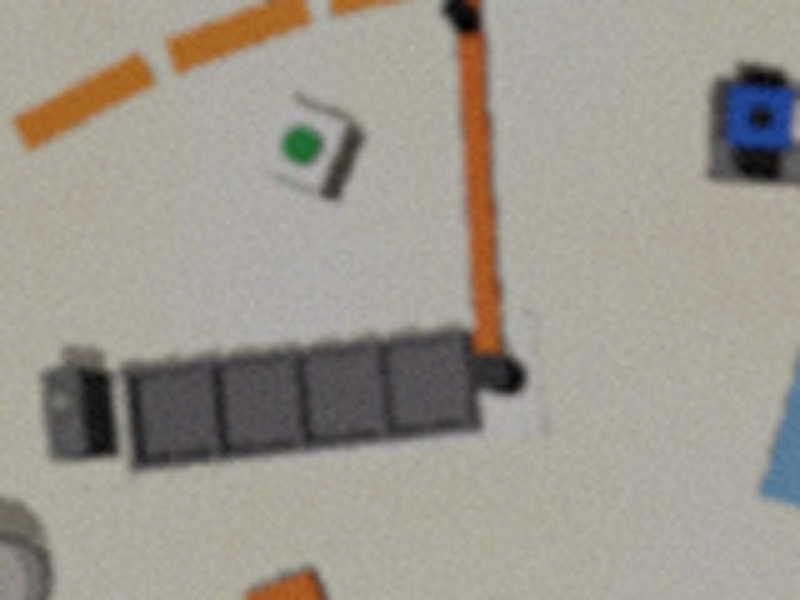

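The side view shows the cover flat on the hub with the shaft between its fins (crop 347,440) and its pin at (400,447). The arm is in place. The tray crop shows four empty bays with corners near (125,368), (470,330), (480,428) and (135,468), the catch at the left and the hinge at (505,375). Next, grasp cassette 4.

Emit:
{"op": "arm_command", "data": {
  "steps": [
    {"translation": [0.5,-1,40],"rotation": [0,0,0],"claw": 62},
    {"translation": [0.5,-1,80],"rotation": [0,0,0],"claw": 62},
    {"translation": [0.5,-1,110],"rotation": [0,0,0],"claw": 62},
    {"translation": [0.5,-1,120],"rotation": [0,0,0],"claw": 62},
    {"translation": [0.5,-1,120],"rotation": [0,0,0],"claw": 62}
  ]
}}

```text
clock: 21.15
tool_pos: [0.6223, -0.3044, 0.0238]
orientation: [179.9, 0.1, -71.9]
force: [0.9, -0.1, 0.5]
opening: 0.062
gripper_force: 0.0
```

Emit:
{"op": "arm_command", "data": {
  "steps": [
    {"translation": [0,0,0],"rotation": [0,0,0],"claw": 20},
    {"translation": [0,0,0],"rotation": [0,0,0],"claw": 20},
    {"translation": [0,0,0],"rotation": [0,0,0],"claw": 20},
    {"translation": [0,0,0],"rotation": [0,0,0],"claw": 20},
    {"translation": [0,0,0],"rotation": [0,0,0],"claw": 20}
  ]
}}

```text
clock: 21.65
tool_pos: [0.6239, -0.3049, 0.0268]
orientation: [-179.9, -0.1, -72.0]
force: [-2.9, 1.1, 6.3]
opening: 0.0414
gripper_force: 30.0
```

Emit:
{"op": "arm_command", "data": {
  "steps": [
    {"translation": [0,0,0],"rotation": [0,0,0],"claw": 20},
    {"translation": [0,0,0],"rotation": [0,0,0],"claw": 20},
    {"translation": [0,0,-30],"rotation": [0,0,0],"claw": 20},
    {"translation": [0,0,-80],"rotation": [0,0,0],"claw": 20},
    {"translation": [0,0,-110],"rotation": [0,0,0],"claw": 20}
  ]
}}

```text
clock: 22.15
tool_pos: [0.6245, -0.305, 0.139]
orientation: [-179.8, -0.1, -72.0]
force: [1.4, -0.7, 0.2]
opening: 0.0416
gripper_force: 30.0
```

```bash
python3 - <<'E'
from h import *
im=np.load("pics/av_top.npz")["im"]; C=cloud("top",np.load("pics/av_top.npz")["d"])
g=im.mean(2); m=(g<115)&(np.abs(im.max(2)-im.min(2))<30); m[:200]=0; m[250:]=0; m[:,:143]=0; m[:,217:]=0
m=cv2.morphologyEx(m.astype(np.uint8)*255,cv2.MORPH_OPEN,np.ones((3,3)))
b=max(blobs(m),key=lambda t:t[1]); v,u=np.nonzero(b[2]); Q=plane("top",np.c_[u,v],.024); print(b[:2],rect(Q))
# bay floors and wall tops via height: project along yaw
for yaw in(5.5,6.5,7.5):
  R=np.array([[np.cos(np.radians(yaw)),np.sin(np.radians(yaw))],[-np.sin(np.radians(yaw)),np.cos(np.radians(yaw))]])
  P=C[200:250,140:222].reshape(-1,3); w=(P[:,2]>.018)&(P[:,2]<.03); L=(P[:,:2]-[.464,.234])@R.T*1000
  hy,e=np.histogram(L[w&(abs(L[:,0])<20),1],bins=np.arange(-120,130,4)); print(yaw,dict(zip(e[:-1].astype(int),hy)))
  hx,e=np.histogram(L[w&(abs(L[:,1])<90),0],bins=np.arange(-44,44,3)); print("  x",dict(zip(e[:-1].astype(int),hx)))
# catch post top and peg, hinge
for nm,c,r,z,t in(("catch",(.447,.352),.04,.064,.004),("peg",(.668,.141),.03,.127,.004),("bar",(.57,.135),.13,.082,.004)):
  P=C[face(C,c,r,z,t)]; print(nm,len(P),P.mean(0),rect(P))
B=np.array(C[face(C,(.57,.135),.13,.082,.004)]); f=cv2.fitLine((B[:,:2]*1000).astype(np.float32),cv2.DIST_HUBER,0,.01,.01).ravel(); print("bar line",f)
go(.465,.25,.14,-83)
E
```

```text
((np.float64(184.7), np.float64(230.7)), 2310) (array([447.4, 238.1]), array([107.1, 201.9]), 1.3)
5.5 {np.int64(-120): np.int64(0), np.int64(-116): np.int64(0), np.int64(-112): np.int64(0), np.int64(-108): np.int64(0), np.int64(-104): np.int64(0), np.int64(-100): np.int64(0), np.int64(-96): np.int64(0), np.int64(-92): np.int64(4), np.int64(-88): np.int64(4), np.int64(-84): np.int64(0), np.int64(-80): np.int64(0), np.int64(-76): np.int64(0), np.int64(-72): np.int64(0), np.int64(-68): np.int64(0), np.int64(-64): np.int64(0), np.int64(-60): np.int64(0), np.int64(-56): np.int64(0), np.int64(-52): np.int64(0), np.int64(-48): np.int64(0), np.int64(-44): np.int64(6), np.int64(-40): np.int64(4), np.int64(-36): np.int64(0), np.int64(-32): np.int64(0), np.int64(-28): np.int64(0), np.int64(-24): np.int64(0), np.int64(-20): np.int64(0), np.int64(-16): np.int64(0), np.int64(-12): np.int64(0), np.int64(-8): np.int64(0), np.int64(-4): np.int64(0), np.int64(0): np.int64(0), np.int64(4): np.int64(10), np.int64(8): np.int64(9), np.int64(12): np.int64(0), np.int64(16): np.int64(0), np.int64(20): np.in
[... 6361 characters left out ...]
(19): np.int64(10), np.int64(22): np.int64(8), np.int64(25): np.int64(69), np.int64(28): np.int64(30), np.int64(31): np.int64(0), np.int64(34): np.int64(0), np.int64(37): np.int64(0), np.int64(40): np.int64(0)}
catch 135 [0.4523 0.3626 0.0637] (array([452.9, 363.5]), array([49.8, 22.1]), 7.1)
peg 28 [0.6679 0.1406 0.1266] (array([667.9, 140.8]), array([13.9, 14.1]), 68.2)
bar 386 [0.5824 0.1333 0.0819] (array([590.3, 133.8]), array([218.3,  15.9]), 3.9)
bar line [  0.9968   0.0798 582.2189 133.3762]
GO t [-577.1  -20.1   -2.4] |t| 577.0 r [-0.04 -0.02  2.21] | pos [ 0.6245 -0.305   0.139 ] ori [-179.83   -0.14  -71.97] j [-10.   25.7  -3.2   0.1 -60.9  28. ] F [ 1.4 -0.7  0.2] op 41.6 t 22.1
```

```bash
python3 - <<'E'
from h import *
a=np.radians(7.1); R=np.array([[np.cos(a),np.sin(a)],[-np.sin(a),np.cos(a)]])
for k in("top0","top5"):
  C=cloud("top",np.load(f"pics/{k}.npy")); P=C[195:255,135:230].reshape(-1,3); w=abs(P[:,2]-.024)<.003; L=((P[:,:2]-[.465,.243])@R.T*1000)[w]
  for s in(-1,1):
    q=L[(abs(L[:,0]-27*s)<7)&(abs(L[:,1])<90)]; A=np.polyfit(q[:,1],q[:,0],1); print(k,"xwall",s,len(q),np.median(q[:,0]),"slope deg",np.degrees(A[0]))
  print([ (y,np.median(q[:,1]).round(1),len(q)) for y in(-96,-48,0,48,96) for q in [L[(abs(L[:,1]-y)<8)&(abs(L[:,0])<20)]] if len(q)])
E
```

```text
top0 xwall -1 79 -28.84093509594432 slope deg -0.04321589225375246
top0 xwall 1 73 24.6822143838404 slope deg -0.35800646744873865
[(-96, np.float64(-96.9), 19), (-48, np.float64(-49.2), 22), (0, np.float64(-1.2), 16), (48, np.float64(48.0), 22), (96, np.float64(96.3), 20)]
top5 xwall -1 77 -28.832075839594793 slope deg -0.2176198301042773
top5 xwall 1 80 24.713645734585366 slope deg -0.4802755482960022
[(-96, np.float64(-96.8), 17), (-48, np.float64(-49.6), 17), (0, np.float64(-0.4), 15), (48, np.float64(47.1), 20), (96, np.float64(96.1), 23)]
```

Emit:
{"op": "arm_command", "data": {
  "steps": [
    {"translation": [-20,0,-40],"rotation": [0,0,0],"claw": 20},
    {"translation": [-65,-3,-40],"rotation": [0,0,0],"claw": 20},
    {"translation": [-110,-5,-40],"rotation": [0,0,0],"claw": 20},
    {"translation": [-160,-7,-40],"rotation": [0,0,0],"claw": 20},
    {"translation": [-205,-9,-40],"rotation": [0,0,0],"claw": 20}
  ]
}}

```text
clock: 22.65
tool_pos: [0.5677, -0.105, 0.1756]
orientation: [-179.9, 0.0, -72.0]
force: [1.2, -0.0, -0.5]
opening: 0.0415
gripper_force: 30.0
```

Emit:
{"op": "arm_command", "data": {
  "steps": [
    {"translation": [-45,-2,0],"rotation": [0,0,0],"claw": 20},
    {"translation": [-90,-4,0],"rotation": [0,0,0],"claw": 20},
    {"translation": [-135,-6,0],"rotation": [0,0,0],"claw": 20},
    {"translation": [-180,-8,0],"rotation": [0,0,0],"claw": 20},
    {"translation": [-225,-10,0],"rotation": [0,0,0],"claw": 20}
  ]
}}

```text
clock: 23.15
tool_pos: [0.5078, 0.1121, 0.1757]
orientation: [-179.9, 0.0, -72.0]
force: [1.5, 0.6, -1.1]
opening: 0.0415
gripper_force: 30.0
```

Emit:
{"op": "arm_command", "data": {
  "steps": [
    {"translation": [-45,-2,0],"rotation": [0,0,0.5],"claw": 20},
    {"translation": [-90,-4,0],"rotation": [0,0,1],"claw": 20},
    {"translation": [-135,-6,0],"rotation": [0,0,1.5],"claw": 20},
    {"translation": [-180,-8,0],"rotation": [0,0,2.14],"claw": 20},
    {"translation": [-211,-10,0],"rotation": [0,0,2.14],"claw": 20}
  ]
}}

```text
clock: 23.65
tool_pos: [0.4519, 0.3168, 0.1757]
orientation: [-179.9, 0.1, -82.7]
force: [0.1, -0.0, -1.1]
opening: 0.0416
gripper_force: 30.0
```

Emit:
{"op": "arm_command", "data": {
  "steps": [
    {"translation": [0,0,0],"rotation": [0,0,0],"claw": 20},
    {"translation": [0,0,0],"rotation": [0,0,0],"claw": 20}
  ]
}}

```text
clock: 23.85
tool_pos: [0.4523, 0.3147, 0.1751]
orientation: [180.0, 0.0, -82.6]
force: [0.3, -0.3, -1.3]
opening: 0.0416
gripper_force: 30.0
```

```bash
python3 - <<'E'
from h import *
go(.4538,.3137,.0328,-82.7)
E
```

```text
GO t [  1.2  -1.3 142.3] |t| 142.0 r [0.   0.   0.02] | pos [0.4523 0.3147 0.1751] ori [179.99   0.01 -82.6 ] j [ 55.2  11.3 -19.3  -0.  -59.4 -47.8] F [ 0.3 -0.3 -1.3] op 41.6 t 23.9
```

Emit:
{"op": "arm_command", "data": {
  "steps": [
    {"translation": [1.2,-1.3,40],"rotation": [0,0,0],"claw": 20},
    {"translation": [1.2,-1.3,80],"rotation": [0,0,0],"claw": 20},
    {"translation": [1.2,-1.3,110],"rotation": [0,0,0],"claw": 20},
    {"translation": [1.2,-1.3,118],"rotation": [0,0,0],"claw": 20},
    {"translation": [1.2,-1.3,118],"rotation": [0,0,0],"claw": 20}
  ]
}}

```text
clock: 24.35
tool_pos: [0.4543, 0.3119, 0.0566]
orientation: [179.9, -0.1, -82.8]
force: [0.0, 0.7, -0.5]
opening: 0.0417
gripper_force: 30.0
```

Emit:
{"op": "arm_command", "data": {
  "steps": [
    {"translation": [0,0,7],"rotation": [0,0,0],"claw": 20},
    {"translation": [0,0,13],"rotation": [0,0,0],"claw": 20},
    {"translation": [0,0,18],"rotation": [0,0,0],"claw": 20},
    {"translation": [0,0,23],"rotation": [0,0,0],"claw": 20},
    {"translation": [0,0,23],"rotation": [0,0,0],"claw": 20}
  ]
}}

```text
clock: 24.85
tool_pos: [0.454, 0.3128, 0.0335]
orientation: [180.0, -0.0, -82.7]
force: [-0.7, -0.7, -1.6]
opening: 0.0422
gripper_force: 30.0
```

Emit:
{"op": "arm_command", "data": {
  "steps": [
    {"translation": [0,0,0.7],"rotation": [0,0,0],"claw": 60},
    {"translation": [0,0,0.7],"rotation": [0,0,0],"claw": 60},
    {"translation": [0,0,0.7],"rotation": [0,0,0],"claw": 60},
    {"translation": [0,0,0.7],"rotation": [0,0,0],"claw": 60}
  ]
}}

```text
clock: 25.25
tool_pos: [0.4544, 0.3132, 0.0336]
orientation: [-180.0, 0.0, -82.7]
force: [-0.3, -0.2, -0.1]
opening: 0.0589
gripper_force: 0.0
```

Emit:
{"op": "arm_command", "data": {
  "steps": [
    {"translation": [0,0,-30],"rotation": [0,0,0],"claw": 60},
    {"translation": [0,0,-70],"rotation": [0,0,0],"claw": 60},
    {"translation": [0,0,-110],"rotation": [0,0,0],"claw": 60},
    {"translation": [0,0,-140],"rotation": [0,0,0],"claw": 60},
    {"translation": [0,0,-140],"rotation": [0,0,0],"claw": 60}
  ]
}}

```text
clock: 25.75
tool_pos: [0.4562, 0.315, 0.1785]
orientation: [-179.6, 0.3, -82.7]
force: [-0.0, -0.3, 0.0]
opening: 0.0599
gripper_force: 0.0
```

Emit:
{"op": "arm_command", "data": {
  "steps": [
    {"translation": [24,-35,0],"rotation": [0,0,1.4],"claw": 62},
    {"translation": [48,-69,0],"rotation": [0,0,2.8],"claw": 62},
    {"translation": [72,-104,0],"rotation": [0,0,4.2],"claw": 62},
    {"translation": [96,-138,0],"rotation": [0,0,5.62],"claw": 62},
    {"translation": [96,-138,0],"rotation": [0,0,5.62],"claw": 62}
  ]
}}

```text
clock: 26.25
tool_pos: [0.6064, 0.2327, 0.1718]
orientation: [180.0, -0.1, -111.2]
force: [0.3, -0.5, -0.3]
opening: 0.0625
gripper_force: 0.0
```

Emit:
{"op": "arm_command", "data": {
  "steps": [
    {"translation": [0,0,0],"rotation": [0,0,0],"claw": 62},
    {"translation": [0,0,0],"rotation": [0,0,0],"claw": 62}
  ]
}}

```text
clock: 26.45
tool_pos: [0.6027, 0.2354, 0.1729]
orientation: [180.0, -0.0, -110.8]
force: [-0.5, 0.4, -0.1]
opening: 0.0619
gripper_force: 0.0
```

```bash
python3 - <<'E'
from h import *
go(.6035,.2362,.027,-110.8)
im,d=snap("top","top6"); C=cloud("top",d)
for nm,c,z in(("cas1",(.603,.2366),.05),("cas3",(.509,-.432),.05),("bay72",(.4538,.3137),.056)):
    P=C[face(C,c,.06,z,.004)]
    if len(P)>10: print(nm,len(P),P.mean(0),*rect(P))
P=C[face(C,(.48,-.291),.09,.038,.003)]; print("cover top",len(P),P.mean(0) if len(P) else 0)
s,d=snap("side","side6"); C=cloud("side",d); P=C[face(C,(.60,.2366),.06,.05,.003)]; print("side cas1",len(P),P.mean(0) if len(P) else 0)
E
```

```text
GO t [ -1.1  -0.6 145.9] |t| 146.0 r [ 0.01 -0.01  0.01] | pos [0.6027 0.2354 0.1729] ori [ 179.96   -0.04 -110.76] j [ 38.6  20.1  -7.3  -0.  -62.7 -59.3] F [-0.5  0.4 -0.1] op 61.9 t 26.4
cas1 150 [0.6042 0.236  0.0504] [604.4 237.1] [37.3 42. ] 69.1
cas3 151 [ 0.5086 -0.4322  0.05  ] [ 509.5 -432.4] [42.  38.2] 23.3
bay72 174 [0.4555 0.3188 0.0562] [456.9 333. ] [49.3 77.2] 8.0
cover top 923 [ 0.4803 -0.2896  0.038 ]
side cas1 50 [0.6009 0.2332 0.05  ]
```

Emit:
{"op": "arm_command", "data": {
  "steps": [
    {"translation": [-1.1,-0.6,50],"rotation": [0,0,0],"claw": 62},
    {"translation": [-1.1,-0.6,100],"rotation": [0,0,0],"claw": 62},
    {"translation": [-1.1,-0.6,130],"rotation": [0,0,0],"claw": 62},
    {"translation": [-1.1,-0.6,146],"rotation": [0,0,0],"claw": 62},
    {"translation": [-1.1,-0.6,146],"rotation": [0,0,0],"claw": 62}
  ]
}}

```text
clock: 27.05
tool_pos: [0.6021, 0.2359, 0.0249]
orientation: [179.8, -0.2, -110.7]
force: [-1.2, 0.0, 0.7]
opening: 0.0622
gripper_force: 0.0
```

Emit:
{"op": "arm_command", "data": {
  "steps": [
    {"translation": [0,0,0],"rotation": [0,0,0],"claw": 20},
    {"translation": [0,0,0],"rotation": [0,0,0],"claw": 20},
    {"translation": [0,0,0],"rotation": [0,0,0],"claw": 20},
    {"translation": [0,0,0],"rotation": [0,0,0],"claw": 20},
    {"translation": [0,0,0],"rotation": [0,0,0],"claw": 20}
  ]
}}

```text
clock: 27.55
tool_pos: [0.6048, 0.2369, 0.029]
orientation: [-179.9, 0.1, -110.8]
force: [-3.8, 1.8, 6.5]
opening: 0.0417
gripper_force: 30.0
```

Emit:
{"op": "arm_command", "data": {
  "steps": [
    {"translation": [0,0,0],"rotation": [0,0,0],"claw": 20},
    {"translation": [0,0,0],"rotation": [0,0,0],"claw": 20}
  ]
}}

```text
clock: 27.75
tool_pos: [0.6048, 0.2369, 0.029]
orientation: [-179.9, 0.1, -110.8]
force: [-3.2, 1.9, 6.7]
opening: 0.0417
gripper_force: 30.0
```

Emit:
{"op": "arm_command", "data": {
  "steps": [
    {"translation": [0,0,-20],"rotation": [0,0,0],"claw": 20},
    {"translation": [0,0,-60],"rotation": [0,0,0],"claw": 20},
    {"translation": [0,0,-100],"rotation": [0,0,0],"claw": 20},
    {"translation": [0,0,-140],"rotation": [0,0,0],"claw": 20},
    {"translation": [0,0,-140],"rotation": [0,0,0],"claw": 20}
  ]
}}

```text
clock: 28.25
tool_pos: [0.6075, 0.2376, 0.1747]
orientation: [-179.6, 0.5, -110.8]
force: [-0.1, -0.1, -1.4]
opening: 0.0416
gripper_force: 30.0
```

```bash
python3 - <<'E'
from h import *
go(.4599,.2661,.165,-82.7)
E
```

```text
GO t [ 25.8 148.2   8.4] |t| 151.0 r [-0.11  0.08 -5.61] | pos [0.6075 0.2376 0.1747] ori [-179.58    0.49 -110.76] j [ 38.5  20.1  -7.1   0.1 -62.2 -59.3] F [-0.1 -0.1 -1.4] op 41.6 t 28.2
```

Emit:
{"op": "arm_command", "data": {
  "steps": [
    {"translation": [6,36,0],"rotation": [0,0,-1.4],"claw": 20},
    {"translation": [12,73,0],"rotation": [0,0,-2.8],"claw": 20},
    {"translation": [18,110,0],"rotation": [0,0,-4.2],"claw": 20},
    {"translation": [24,146,0],"rotation": [0,0,-5.62],"claw": 20},
    {"translation": [24,146,0],"rotation": [0,0,-5.62],"claw": 20}
  ]
}}

```text
clock: 28.75
tool_pos: [0.456, 0.2655, 0.1677]
orientation: [180.0, 0.1, -82.4]
force: [0.4, -0.5, -2.2]
opening: 0.0416
gripper_force: 30.0
```

Emit:
{"op": "arm_command", "data": {
  "steps": [
    {"translation": [0,0,0],"rotation": [0,0,0],"claw": 20},
    {"translation": [0,0,30],"rotation": [0,0,0],"claw": 20},
    {"translation": [0,0,60],"rotation": [0,0,0],"claw": 20},
    {"translation": [0,0,80],"rotation": [0,0,0],"claw": 20},
    {"translation": [0,0,80],"rotation": [0,0,0],"claw": 20}
  ]
}}

```text
clock: 29.25
tool_pos: [0.4587, 0.2639, 0.0845]
orientation: [179.8, -0.2, -82.8]
force: [-0.5, -1.1, -1.3]
opening: 0.0418
gripper_force: 30.0
```

Emit:
{"op": "arm_command", "data": {
  "steps": [
    {"translation": [0,0,0],"rotation": [0,0,0],"claw": 20},
    {"translation": [0,0,0],"rotation": [0,0,0],"claw": 20}
  ]
}}

```text
clock: 29.45
tool_pos: [0.4604, 0.2662, 0.0885]
orientation: [-179.9, 0.1, -82.7]
force: [0.6, 0.7, -1.4]
opening: 0.0416
gripper_force: 30.0
```

```bash
python3 - <<'E'
from h import *
go(.4599,.2661,.035,-82.7)
E
```

```text
GO t [ 0.   0.6 53.5] |t| 54.0 r [-0.02  0.01 -0.01] | pos [0.4604 0.2662 0.0885] ori [-179.91    0.06  -82.74] j [ 51.2  14.8 -27.8   0.  -47.3 -43.9] F [ 0.6  0.7 -1.4] op 41.6 t 29.4
```

Emit:
{"op": "arm_command", "data": {
  "steps": [
    {"translation": [0,0.5,20],"rotation": [0,0,0],"claw": 20},
    {"translation": [0,0.5,35],"rotation": [0,0,0],"claw": 20},
    {"translation": [0,0.5,45],"rotation": [0,0,0],"claw": 20},
    {"translation": [0,0.5,53.5],"rotation": [0,0,0],"claw": 20},
    {"translation": [0,0.5,53.5],"rotation": [0,0,0],"claw": 20}
  ]
}}

```text
clock: 29.95
tool_pos: [0.4593, 0.266, 0.0342]
orientation: [-179.9, 0.0, -82.7]
force: [0.2, -0.7, 0.2]
opening: 0.0419
gripper_force: 30.0
```

Emit:
{"op": "arm_command", "data": {
  "steps": [
    {"translation": [0,0,0.5],"rotation": [0,0,0],"claw": 20},
    {"translation": [0,0,0.5],"rotation": [0,0,0],"claw": 60},
    {"translation": [0,0,0.5],"rotation": [0,0,0],"claw": 60},
    {"translation": [0,0,0.5],"rotation": [0,0,0],"claw": 60},
    {"translation": [0,0,0.5],"rotation": [0,0,0],"claw": 60}
  ]
}}

```text
clock: 30.45
tool_pos: [0.4589, 0.2656, 0.0335]
orientation: [-180.0, 0.0, -82.7]
force: [0.0, -0.8, 0.0]
opening: 0.0596
gripper_force: 0.0
```

Emit:
{"op": "arm_command", "data": {
  "steps": [
    {"translation": [0,0,-30],"rotation": [0,0,0],"claw": 60},
    {"translation": [0,0,-70],"rotation": [0,0,0],"claw": 60},
    {"translation": [0,0,-110],"rotation": [0,0,0],"claw": 60},
    {"translation": [0,0,-140],"rotation": [0,0,0],"claw": 60},
    {"translation": [0,0,-140],"rotation": [0,0,0],"claw": 60}
  ]
}}

```text
clock: 30.95
tool_pos: [0.4608, 0.2673, 0.1782]
orientation: [-179.6, 0.3, -82.7]
force: [0.7, 1.5, 0.6]
opening: 0.0601
gripper_force: 0.0
```

Emit:
{"op": "arm_command", "data": {
  "steps": [
    {"translation": [45,2.5,0],"rotation": [0,0,0],"claw": 62},
    {"translation": [90,5,0],"rotation": [0,0,0],"claw": 62},
    {"translation": [135,7.5,0],"rotation": [0,0,0],"claw": 62},
    {"translation": [180,10,0],"rotation": [0,0,0],"claw": 62},
    {"translation": [225,13,0],"rotation": [0,0,0],"claw": 62}
  ]
}}

```text
clock: 31.45
tool_pos: [0.474, 0.039, 0.173]
orientation: [180.0, 0.0, -82.7]
force: [0.9, 0.0, 0.6]
opening: 0.0624
gripper_force: 0.0
```

Emit:
{"op": "arm_command", "data": {
  "steps": [
    {"translation": [48,2.5,0],"rotation": [0,0,0],"claw": 62},
    {"translation": [96,5,0],"rotation": [0,0,0],"claw": 62},
    {"translation": [144,7.5,0],"rotation": [0,0,0],"claw": 62},
    {"translation": [192,10,0],"rotation": [0,0,0],"claw": 62},
    {"translation": [240,13,0],"rotation": [0,0,0],"claw": 62}
  ]
}}

```text
clock: 31.95
tool_pos: [0.4917, -0.201, 0.173]
orientation: [180.0, 0.0, -82.7]
force: [1.8, 0.3, 0.3]
opening: 0.0616
gripper_force: 0.0
```

Emit:
{"op": "arm_command", "data": {
  "steps": [
    {"translation": [48,2.5,0],"rotation": [0,0,-0.8],"claw": 62},
    {"translation": [96,5,0],"rotation": [0,0,-1.6],"claw": 62},
    {"translation": [144,7.5,0],"rotation": [0,0,-2.4],"claw": 62},
    {"translation": [192,10,0],"rotation": [0,0,-3.14],"claw": 62},
    {"translation": [234,13,0],"rotation": [0,0,-3.14],"claw": 62}
  ]
}}

```text
clock: 32.45
tool_pos: [0.5084, -0.435, 0.1723]
orientation: [180.0, 0.0, -66.9]
force: [0.9, 1.3, 0.5]
opening: 0.0622
gripper_force: 0.0
```

Emit:
{"op": "arm_command", "data": {
  "steps": [
    {"translation": [0,0,0],"rotation": [0,0,0],"claw": 62},
    {"translation": [0,0,0],"rotation": [0,0,0],"claw": 62}
  ]
}}

```text
clock: 32.65
tool_pos: [0.508, -0.4335, 0.1717]
orientation: [179.9, 0.1, -67.1]
force: [-0.6, 0.9, -0.2]
opening: 0.0619
gripper_force: 0.0
```

```bash
python3 - <<'E'
from h import *
go(.5093,-.4323,.028,-67)
im,d=snap("top","top7"); C=cloud("top",d)
for nm,c,z in(("cas3",(.509,-.432),.05),("bay72",(.4538,.3137),.056),("bay24",(.4599,.2661),.056),("cap72",(.4538,.3137),.062),("cap24",(.4599,.2661),.062)):
    P=C[face(C,c,.06 if nm=="cas3" else .025,z,.003)]
    if len(P)>10: print(nm,len(P),P.mean(0),*rect(P))
s,d=snap("side","side7"); C=cloud("side",d); P=C[face(C,(.507,-.435),.06,.05,.003)]; print("side cas3",len(P),P.mean(0) if len(P) else 0)
E
```

```text
GO t [ -0.4  -1.9 143.7] |t| 144.0 r [ 0.01  0.02 -0.03] | pos [ 0.508  -0.4335  0.1717] ori [179.93   0.1  -67.14] j [-23.8  22.   -4.5  -0.  -63.7  46.7] F [-0.6  0.9 -0.2] op 61.9 t 32.6
bay72 121 [0.4555 0.3129 0.0559] [456.3 313. ] [41.2 37.6] 7.6
bay24 126 [0.4611 0.2645 0.0559] [461.2 264.7] [42.1 36.1] 8.9
cap72 53 [0.4549 0.3118 0.0618] [454.4 311.3] [32.9 28.2] 0.9
cap24 49 [0.4607 0.2626 0.0617] [459.2 261.5] [30.2 33.5] 1.4
side cas3 160 [ 0.5057 -0.4345  0.0498]
```

Emit:
{"op": "arm_command", "data": {
  "steps": [
    {"translation": [-0.4,-1.2,50],"rotation": [0,0,0],"claw": 62},
    {"translation": [-0.4,-1.2,100],"rotation": [0,0,0],"claw": 62},
    {"translation": [-0.4,-1.2,130],"rotation": [0,0,0],"claw": 62},
    {"translation": [-0.4,-1.2,144],"rotation": [0,0,0],"claw": 62},
    {"translation": [-0.4,-1.2,144],"rotation": [0,0,0],"claw": 62}
  ]
}}

```text
clock: 33.25
tool_pos: [0.5093, -0.4305, 0.028]
orientation: [179.9, 0.1, -66.9]
force: [0.0, 0.6, 0.9]
opening: 0.0621
gripper_force: 0.0
```

Emit:
{"op": "arm_command", "data": {
  "steps": [
    {"translation": [0,0,0],"rotation": [0,0,0],"claw": 20},
    {"translation": [0,0,0],"rotation": [0,0,0],"claw": 20},
    {"translation": [0,0,0],"rotation": [0,0,0],"claw": 20},
    {"translation": [0,0,0],"rotation": [0,0,0],"claw": 20},
    {"translation": [0,0,0],"rotation": [0,0,0],"claw": 20}
  ]
}}

```text
clock: 33.75
tool_pos: [0.5107, -0.4324, 0.0313]
orientation: [-179.9, -0.1, -67.0]
force: [-0.5, 2.2, 6.9]
opening: 0.0418
gripper_force: 30.0
```

Emit:
{"op": "arm_command", "data": {
  "steps": [
    {"translation": [0,0,0],"rotation": [0,0,0],"claw": 20},
    {"translation": [0,0,0],"rotation": [0,0,0],"claw": 20}
  ]
}}

```text
clock: 33.95
tool_pos: [0.5107, -0.4325, 0.0313]
orientation: [-179.9, -0.1, -67.0]
force: [-1.1, 1.9, 7.6]
opening: 0.0418
gripper_force: 30.0
```

Emit:
{"op": "arm_command", "data": {
  "steps": [
    {"translation": [0,0,-20],"rotation": [0,0,0],"claw": 20},
    {"translation": [0,0,-65],"rotation": [0,0,0],"claw": 20},
    {"translation": [0,0,-110],"rotation": [0,0,0],"claw": 20},
    {"translation": [0,0,-150],"rotation": [0,0,0],"claw": 20},
    {"translation": [0,0,-150],"rotation": [0,0,0],"claw": 20}
  ]
}}

```text
clock: 34.45
tool_pos: [0.5127, -0.4341, 0.1873]
orientation: [-179.6, -0.6, -67.0]
force: [-0.5, 0.2, -0.7]
opening: 0.0419
gripper_force: 30.0
```

```bash
python3 - <<'E'
from h import *
go(.466,.2185,.18,-82.7)
E
```

```text
GO t [-618.9 -212.3    2.7] |t| 654.0 r [-0.09 -0.1   3.15] | pos [ 0.5127 -0.4341  0.1873] ori [-179.61   -0.57  -66.97] j [-23.6  21.3  -3.5   0.1 -64.5  46.6] F [-0.5  0.2 -0.7] op 41.9 t 34.5
```

Emit:
{"op": "arm_command", "data": {
  "steps": [
    {"translation": [-41,-14,0],"rotation": [0,0,0],"claw": 20},
    {"translation": [-82,-28,0],"rotation": [0,0,0],"claw": 20},
    {"translation": [-123,-43,0],"rotation": [0,0,0],"claw": 20},
    {"translation": [-164,-57,0],"rotation": [0,0,0],"claw": 20},
    {"translation": [-205,-71,0],"rotation": [0,0,0],"claw": 20}
  ]
}}

```text
clock: 34.95
tool_pos: [0.4947, -0.214, 0.1797]
orientation: [-179.9, -0.0, -67.0]
force: [1.2, -0.1, -0.4]
opening: 0.0422
gripper_force: 30.0
```

Emit:
{"op": "arm_command", "data": {
  "steps": [
    {"translation": [-41,-14,0],"rotation": [0,0,0],"claw": 20},
    {"translation": [-82,-28,0],"rotation": [0,0,0],"claw": 20},
    {"translation": [-123,-43,0],"rotation": [0,0,0],"claw": 20},
    {"translation": [-164,-57,0],"rotation": [0,0,0],"claw": 20},
    {"translation": [-205,-71,0],"rotation": [0,0,0],"claw": 20}
  ]
}}

```text
clock: 35.45
tool_pos: [0.48, 0.0027, 0.1799]
orientation: [-179.9, 0.0, -67.0]
force: [0.9, 0.1, -0.4]
opening: 0.0418
gripper_force: 30.0
```

Emit:
{"op": "arm_command", "data": {
  "steps": [
    {"translation": [-41,-14,0],"rotation": [0,0,0.8],"claw": 20},
    {"translation": [-82,-28,0],"rotation": [0,0,1.6],"claw": 20},
    {"translation": [-123,-43,0],"rotation": [0,0,2.4],"claw": 20},
    {"translation": [-164,-57,0],"rotation": [0,0,3.14],"claw": 20},
    {"translation": [-206,-72,0],"rotation": [0,0,3.14],"claw": 20}
  ]
}}

```text
clock: 35.95
tool_pos: [0.4657, 0.2205, 0.1799]
orientation: [-179.9, 0.1, -82.8]
force: [1.5, -1.3, -0.6]
opening: 0.0416
gripper_force: 30.0
```

Emit:
{"op": "arm_command", "data": {
  "steps": [
    {"translation": [0,0,0],"rotation": [0,0,0],"claw": 20},
    {"translation": [0,0,40],"rotation": [0,0,0],"claw": 20},
    {"translation": [0,0,80],"rotation": [0,0,0],"claw": 20},
    {"translation": [0,0,90],"rotation": [0,0,0],"claw": 20},
    {"translation": [0,0,90],"rotation": [0,0,0],"claw": 20}
  ]
}}

```text
clock: 36.45
tool_pos: [0.4656, 0.2177, 0.0885]
orientation: [179.9, -0.1, -82.7]
force: [-0.3, -0.2, -0.1]
opening: 0.042
gripper_force: 30.0
```

Emit:
{"op": "arm_command", "data": {
  "steps": [
    {"translation": [0,0,0],"rotation": [0,0,0],"claw": 20},
    {"translation": [0,0,0],"rotation": [0,0,0],"claw": 20}
  ]
}}

```text
clock: 36.65
tool_pos: [0.4673, 0.2195, 0.0913]
orientation: [-179.8, 0.1, -82.7]
force: [-0.4, 0.0, -0.9]
opening: 0.0417
gripper_force: 30.0
```

```bash
python3 - <<'E'
from h import *
go(.466,.2185,.0375,-82.7)
E
```

```text
GO t [ 0.9  1.6 53.8] |t| 54.0 r [-0.03  0.02 -0.  ] | pos [0.4673 0.2195 0.0913] ori [-179.84    0.1   -82.7 ] j [ 47.   13.3 -29.6   0.  -47.  -39.7] F [-0.4  0.  -0.9] op 41.7 t 36.6
```

Emit:
{"op": "arm_command", "data": {
  "steps": [
    {"translation": [0.5,1.2,20],"rotation": [0,0,0],"claw": 20},
    {"translation": [0.5,1.2,35],"rotation": [0,0,0],"claw": 20},
    {"translation": [0.5,1.2,45],"rotation": [0,0,0],"claw": 20},
    {"translation": [0.5,1.2,53.5],"rotation": [0,0,0],"claw": 20},
    {"translation": [0.5,1.2,53.5],"rotation": [0,0,0],"claw": 20}
  ]
}}

```text
clock: 37.15
tool_pos: [0.4656, 0.2185, 0.0363]
orientation: [-179.9, 0.0, -82.7]
force: [0.5, -0.7, 0.6]
opening: 0.042
gripper_force: 30.0
```

Emit:
{"op": "arm_command", "data": {
  "steps": [
    {"translation": [0,0,0.5],"rotation": [0,0,0],"claw": 20},
    {"translation": [0,0,0.5],"rotation": [0,0,0],"claw": 60},
    {"translation": [0,0,0.5],"rotation": [0,0,0],"claw": 60},
    {"translation": [0,0,0.5],"rotation": [0,0,0],"claw": 60},
    {"translation": [0,0,0.5],"rotation": [0,0,0],"claw": 60}
  ]
}}

```text
clock: 37.65
tool_pos: [0.4651, 0.2181, 0.0354]
orientation: [-180.0, 0.0, -82.7]
force: [0.5, 0.5, -0.2]
opening: 0.0596
gripper_force: 0.0
```

Emit:
{"op": "arm_command", "data": {
  "steps": [
    {"translation": [0,0,-30],"rotation": [0,0,0],"claw": 60},
    {"translation": [0,0,-70],"rotation": [0,0,0],"claw": 60},
    {"translation": [0,0,-110],"rotation": [0,0,0],"claw": 60},
    {"translation": [0,0,-150],"rotation": [0,0,0],"claw": 60},
    {"translation": [0,0,-150],"rotation": [0,0,0],"claw": 60}
  ]
}}

```text
clock: 38.15
tool_pos: [0.4677, 0.22, 0.1912]
orientation: [-179.5, 0.3, -82.6]
force: [0.2, 0.0, -0.7]
opening: 0.0599
gripper_force: 0.0
```

Emit:
{"op": "arm_command", "data": {
  "steps": [
    {"translation": [26,-48,0],"rotation": [0,0,-1.4],"claw": 50},
    {"translation": [52,-95,0],"rotation": [0,0,-2.8],"claw": 50},
    {"translation": [77,-143,0],"rotation": [0,0,-4.2],"claw": 50},
    {"translation": [90,-170,0],"rotation": [0,0,-5.8],"claw": 50},
    {"translation": [103,-190,0],"rotation": [0,0,-5.82],"claw": 50}
  ]
}}

```text
clock: 38.65
tool_pos: [0.669, 0.1385, 0.1837]
orientation: [179.9, -0.0, -53.4]
force: [0.2, -0.8, -0.4]
opening: 0.0497
gripper_force: 0.0
```

Emit:
{"op": "arm_command", "data": {
  "steps": [
    {"translation": [0,0,0],"rotation": [0,0,-1.4],"claw": 50},
    {"translation": [0,0,0],"rotation": [0,0,-2.8],"claw": 50},
    {"translation": [0,0,0],"rotation": [0,0,-4.2],"claw": 50},
    {"translation": [0,0,0],"rotation": [0,0,-5.8],"claw": 50},
    {"translation": [0,0,0],"rotation": [0,0,-5.82],"claw": 50}
  ]
}}

```text
clock: 39.15
tool_pos: [0.6664, 0.1399, 0.1846]
orientation: [180.0, 0.0, -24.4]
force: [-0.5, 0.3, -0.9]
opening: 0.0503
gripper_force: 0.0
```

Emit:
{"op": "arm_command", "data": {
  "steps": [
    {"translation": [0,0,0],"rotation": [0,0,-1.4],"claw": 50},
    {"translation": [0,0,0],"rotation": [0,0,-2.8],"claw": 50},
    {"translation": [0,0,0],"rotation": [0,0,-4.2],"claw": 50},
    {"translation": [0,0,0],"rotation": [0,0,-5.8],"claw": 50},
    {"translation": [0,0,0],"rotation": [0,0,-5.82],"claw": 50}
  ]
}}

```text
clock: 39.65
tool_pos: [0.6664, 0.14, 0.185]
orientation: [180.0, 0.0, 4.5]
force: [-0.9, -0.6, -0.2]
opening: 0.05
gripper_force: 0.0
```

Emit:
{"op": "arm_command", "data": {
  "steps": [
    {"translation": [0,0,0],"rotation": [0,0,0],"claw": 50},
    {"translation": [0,0,0],"rotation": [0,0,0],"claw": 50}
  ]
}}

```text
clock: 39.85
tool_pos: [0.6666, 0.1401, 0.1852]
orientation: [180.0, 0.0, 4.3]
force: [0.0, -0.1, 0.9]
opening: 0.0501
gripper_force: 0.0
```

```bash
python3 - <<'E'
from h import *
go(.6679,.1408,.095,4.6)
s,d=snap("side","side8"); im,d=snap("top","top8"); C=cloud("top",d)
for k,c in((72,(.4538,.3137)),(24,(.4599,.2661)),(-24,(.466,.2185))):
    P=C[face(C,c,.025,.056,.003)]
    if len(P)>10: print(k,len(P),P.mean(0),*rect(P))
cv2.imwrite("pics/c7.png",cv2.resize(s[110:290,180:400,::-1],(733,600),interpolation=cv2.INTER_CUBIC))
E
```

```text
GO t [ 1.4 -0.6 90.2] |t| 90.0 r [ 0.    0.   -0.05] | pos [0.6666 0.1401 0.1852] ori [180.     0.01   4.34] j [ 28.2  22.6  -1.7  -0.  -65.7  66.1] F [ 0.  -0.1  0.9] op 50.1 t 39.9
72 124 [0.455  0.3121 0.0559] [456.1 312.6] [41.5 36.7] 8.9
24 117 [0.4606 0.2633 0.056 ] [461.8 263.8] [42.  36.1] 5.8
-24 109 [0.4673 0.2182 0.056 ] [467.7 219.4] [41.3 37.3] 8.7
```

View pics/c7.png

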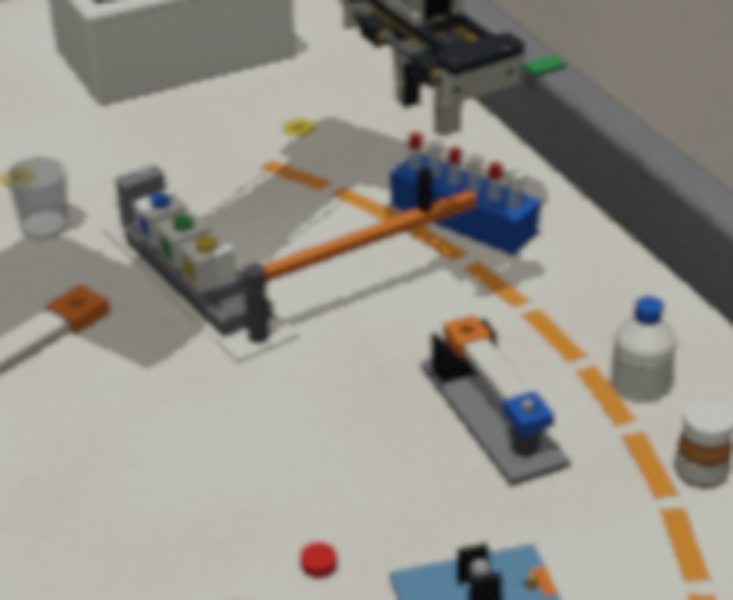

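The picture shows all three cassettes upright in the bays (crop 160-205, 200-245), the arm refitted, and the keeper open with its peg at (425,188). Grip the peg.

Emit:
{"op": "arm_command", "data": {
  "steps": [
    {"translation": [1.2,-0.6,30],"rotation": [0,0,-0.05],"claw": 50},
    {"translation": [1.2,-0.6,60],"rotation": [0,0,-0.05],"claw": 50},
    {"translation": [1.2,-0.6,80],"rotation": [0,0,-0.05],"claw": 50},
    {"translation": [1.2,-0.6,88],"rotation": [0,0,-0.05],"claw": 50},
    {"translation": [1.2,-0.6,88],"rotation": [0,0,-0.05],"claw": 50}
  ]
}}

```text
clock: 40.45
tool_pos: [0.6673, 0.1404, 0.0963]
orientation: [180.0, 0.1, 4.8]
force: [-0.4, -0.6, 0.0]
opening: 0.0501
gripper_force: 0.0
```

Emit:
{"op": "arm_command", "data": {
  "steps": [
    {"translation": [0,0,0],"rotation": [0,0,0],"claw": 5},
    {"translation": [0,0,0],"rotation": [0,0,0],"claw": 5},
    {"translation": [0,0,0],"rotation": [0,0,0],"claw": 5},
    {"translation": [0,0,0],"rotation": [0,0,0],"claw": 5},
    {"translation": [0,0,0],"rotation": [0,0,0],"claw": 5}
  ]
}}

```text
clock: 40.95
tool_pos: [0.668, 0.1409, 0.0979]
orientation: [-180.0, -0.0, 4.8]
force: [0.7, -0.7, 0.2]
opening: 0.0156
gripper_force: 12.6
```

Emit:
{"op": "arm_command", "data": {
  "steps": [
    {"translation": [0,0,0],"rotation": [0,0,0],"claw": 5},
    {"translation": [0,0,0],"rotation": [0,0,0],"claw": 5}
  ]
}}

```text
clock: 41.15
tool_pos: [0.668, 0.1409, 0.0978]
orientation: [-180.0, -0.0, 4.8]
force: [-1.6, 0.5, 4.4]
opening: 0.0154
gripper_force: 30.0
```

```bash
python3 - <<'E'
from h import *
go(.6679,.1408,.095,4.6)
E
```

```text
GO t [-0.1  0.1  2.8] |t| 3.0 r [-0.   -0.01  0.05] | pos [0.668  0.1409 0.0978] ori [-179.99   -0.04    4.85] j [ 28.2  26.8  -7.3   0.  -55.8  66.6] F [-1.6  0.5  4.4] op 15.4 t 41.1
```

Emit:
{"op": "arm_command", "data": {
  "steps": [
    {"translation": [-1,-20,0],"rotation": [0,0,-1.2],"claw": 5},
    {"translation": [-4.2,-39.5,0],"rotation": [0,0,-2.4],"claw": 5},
    {"translation": [-9.3,-58.7,0],"rotation": [0,0,-3.6],"claw": 5},
    {"translation": [-16.4,-77.3,0],"rotation": [0,0,-4.8],"claw": 5},
    {"translation": [-25.5,-95,0],"rotation": [0,0,-6],"claw": 5}
  ]
}}

```text
clock: 41.65
tool_pos: [0.6353, 0.2345, 0.0979]
orientation: [180.0, -0.1, 35.1]
force: [2.7, 0.4, 1.2]
opening: 0.015
gripper_force: 30.0
```

```bash
python3 - <<'E'
from h import *
o=ctrl.get_obs(); p=o["tool_pos"][:2]-[.478,.1255]; print("radius",np.hypot(*p),"ang",np.degrees(np.arctan2(p[1],p[0])))
go(.478+.19*np.cos(np.radians(34.6)),.1255+.19*np.sin(np.radians(34.6)),.0978,34.6)
E
```

```text
radius 0.19135245830797043 ang 34.72673552798169
GO t [-1.4  0.4  0.1] |t| 1.0 r [ 0.01 -0.03  0.1 ] | pos [0.6353 0.2345 0.0979] ori [179.97  -0.14  35.1 ] j [ 36.7  26.3  -8.2   0.  -55.4  88.3] F [2.7 0.4 1.2] op 15.0 t 41.6
```

Emit:
{"op": "arm_command", "data": {
  "steps": [
    {"translation": [-1,-20,0],"rotation": [0,0,-1.2],"claw": 5},
    {"translation": [-4.2,-39.5,0],"rotation": [0,0,-2.4],"claw": 5},
    {"translation": [-9.3,-58.7,0],"rotation": [0,0,-3.6],"claw": 5},
    {"translation": [-16.4,-77.3,0],"rotation": [0,0,-4.8],"claw": 5},
    {"translation": [-25.5,-95,0],"rotation": [0,0,-6],"claw": 5}
  ]
}}

```text
clock: 42.15
tool_pos: [0.5602, 0.2993, 0.098]
orientation: [179.9, -0.3, 65.1]
force: [2.7, 6.3, -1.5]
opening: 0.0153
gripper_force: 30.0
```

Emit:
{"op": "arm_command", "data": {
  "steps": [
    {"translation": [-1,-20,0],"rotation": [0,0,-1.2],"claw": 5},
    {"translation": [-4.2,-39.5,0],"rotation": [0,0,-2.4],"claw": 5},
    {"translation": [-8,-54,0],"rotation": [0,0,-3.3],"claw": 5},
    {"translation": [-12.6,-68,0],"rotation": [0,0,-4.2],"claw": 5},
    {"translation": [-16.4,-77.3,0],"rotation": [0,0,-4.8],"claw": 5}
  ]
}}

```text
clock: 42.65
tool_pos: [0.4826, 0.3184, 0.0981]
orientation: [179.8, -0.3, 89.1]
force: [1.1, 10.1, -3.7]
opening: 0.0153
gripper_force: 30.0
```

```bash
python3 - <<'E'
from h import *
o=ctrl.get_obs(); p=o["tool_pos"][:2]-[.478,.1255]; print("radius",np.hypot(*p),"ang",np.degrees(np.arctan2(p[1],p[0])))
a=np.radians(97.3); go(.478+.19*np.cos(a),.1255+.19*np.sin(a),.0978,97.3)
E
```

```text
radius 0.1929800034855367 ang 88.6362801917439
GO t [ -4.9 -28.7   0.1] |t| 29.0 r [ 0.04 -0.07 -1.64] | pos [0.4826 0.3184 0.0981] ori [179.82  -0.34  89.09] j [ 52.8  18.  -21.5  -0.1 -50.1 126.4] F [ 1.1 10.1 -3.7] op 15.3 t 42.6
```

Emit:
{"op": "arm_command", "data": {
  "steps": [
    {"translation": [2,-7,0],"rotation": [0,0,-0.4],"claw": 5},
    {"translation": [2,-13,0],"rotation": [0,0,-0.8],"claw": 5},
    {"translation": [1.5,-20,0],"rotation": [0,0,-1.2],"claw": 5},
    {"translation": [1,-26,0],"rotation": [0,0,-1.6],"claw": 5},
    {"translation": [1,-26,0],"rotation": [0,0,-1.6],"claw": 5}
  ]
}}

```text
clock: 43.15
tool_pos: [0.4561, 0.3175, 0.0979]
orientation: [179.9, -0.1, 96.9]
force: [-2.5, 5.3, 2.0]
opening: 0.0153
gripper_force: 30.0
```

Emit:
{"op": "arm_command", "data": {
  "steps": [
    {"translation": [0,-1.5,0],"rotation": [0,0,0],"claw": 5},
    {"translation": [0,-3,0],"rotation": [0,0,0],"claw": 5},
    {"translation": [0,-3,0],"rotation": [0,0,0],"claw": 5}
  ]
}}

```text
clock: 43.45
tool_pos: [0.4536, 0.3172, 0.0979]
orientation: [179.9, -0.1, 96.9]
force: [-2.2, 6.0, 2.4]
opening: 0.0152
gripper_force: 30.0
```

```bash
python3 - <<'E'
from h import *
o=ctrl.get_obs(); p=o["tool_pos"][:2]-[.478,.1275]; print("radius",np.hypot(*p),"ang",np.degrees(np.arctan2(p[1],p[0])))
a=np.radians(97.3); go(.478+.19*np.cos(a),.1275+.19*np.sin(a),.0978,97.3)
E
```

```text
radius 0.19124431034084918 ang 97.32340101320298
GO t [-1.2  0.1  0.1] |t| 1.0 r [ 0.02 -0.03 -0.08] | pos [0.4536 0.3172 0.0979] ori [179.91  -0.14  96.89] j [ 55.2  16.  -24.5  -0.  -49.3 131.7] F [-2.2  6.   2.4] op 15.2 t 43.5
```

Still moving freely, with no stop felt yet. Push on until the stop pushes back.

Emit:
{"op": "arm_command", "data": {
  "steps": [
    {"translation": [0,-1,0],"rotation": [0,0,0],"claw": 5},
    {"translation": [0,-2,0],"rotation": [0,0,0],"claw": 5},
    {"translation": [0,-2,0],"rotation": [0,0,0],"claw": 5}
  ]
}}

```text
clock: 43.75
tool_pos: [0.4519, 0.317, 0.0979]
orientation: [179.9, -0.1, 96.9]
force: [-1.2, 6.5, -0.1]
opening: 0.0155
gripper_force: 30.0
```

Emit:
{"op": "arm_command", "data": {
  "steps": [
    {"translation": [0,-1,0],"rotation": [0,0,0],"claw": 5},
    {"translation": [0,-2,0],"rotation": [0,0,0],"claw": 5},
    {"translation": [0,-2,0],"rotation": [0,0,0],"claw": 5}
  ]
}}

```text
clock: 44.05
tool_pos: [0.4509, 0.3169, 0.098]
orientation: [179.8, -0.1, 96.9]
force: [5.5, 5.5, -2.6]
opening: 0.015
gripper_force: 30.0
```

Emit:
{"op": "arm_command", "data": {
  "steps": [
    {"translation": [0,-1,0],"rotation": [0,0,0],"claw": 5},
    {"translation": [0,-2,0],"rotation": [0,0,0],"claw": 5},
    {"translation": [0,-2,0],"rotation": [0,0,0],"claw": 5}
  ]
}}

```text
clock: 44.35
tool_pos: [0.4507, 0.3169, 0.0981]
orientation: [179.7, -0.2, 96.9]
force: [16.0, 3.3, -8.8]
opening: 0.0153
gripper_force: 30.0
```

That's the stop, at 16 N. Relax, release, rise and check.

Emit:
{"op": "arm_command", "data": {
  "steps": [
    {"translation": [0,3,0],"rotation": [0,0,0],"claw": 5},
    {"translation": [0,3,0],"rotation": [0,0,0],"claw": 45},
    {"translation": [0,3,0],"rotation": [0,0,0],"claw": 45},
    {"translation": [0,3,0],"rotation": [0,0,0],"claw": 45},
    {"translation": [0,3,0],"rotation": [0,0,0],"claw": 45}
  ]
}}

```text
clock: 44.85
tool_pos: [0.45, 0.3149, 0.0972]
orientation: [-180.0, 0.0, 96.8]
force: [-0.8, -0.4, 0.5]
opening: 0.041
gripper_force: 0.0
```

Emit:
{"op": "arm_command", "data": {
  "steps": [
    {"translation": [0,3,-30],"rotation": [0,0,0],"claw": 45},
    {"translation": [0,3,-70],"rotation": [0,0,0],"claw": 45},
    {"translation": [0,3,-110],"rotation": [0,0,0],"claw": 45},
    {"translation": [0,3,-150],"rotation": [0,0,0],"claw": 45},
    {"translation": [0,3,-150],"rotation": [0,0,0],"claw": 45}
  ]
}}

```text
clock: 45.35
tool_pos: [0.4553, 0.3175, 0.2535]
orientation: [179.6, -0.3, 96.9]
force: [-0.5, 1.0, -1.0]
opening: 0.045
gripper_force: 0.0
```

Emit:
{"op": "arm_command", "data": {
  "steps": [
    {"translation": [45,0,0],"rotation": [0,0,0],"claw": 45},
    {"translation": [90,0,0],"rotation": [0,0,0],"claw": 45},
    {"translation": [135,0,0],"rotation": [0,0,0],"claw": 45},
    {"translation": [180,0,0],"rotation": [0,0,0],"claw": 45},
    {"translation": [180,0,0],"rotation": [0,0,0],"claw": 45}
  ]
}}

```text
clock: 45.85
tool_pos: [0.4306, 0.4986, 0.2454]
orientation: [-180.0, 0.1, 97.0]
force: [0.3, -0.0, -0.1]
opening: 0.0452
gripper_force: 0.0
```

```bash
python3 - <<'E'
from h import *
go(.45,.3,.2,90)
s,_=snap("side","side9"); im,d=snap("top","top9"); C=cloud("top",d)
for nm,c,r,z in(("cover",(.48,-.291),.09,.038),("blue end",(.616,-.137),.025,.059),("orange end",(.624,-.017),.025,.059)):
    P=C[face(C,c,r,z,.003)]; print(nm,len(P),P.mean(0) if len(P) else 0)
B=C[face(C,(.46,.25),.13,.082,.004)]; f=cv2.fitLine((B[:,:2]*1000).astype(np.float32),cv2.DIST_HUBER,0,.01,.01).ravel() if len(B)>9 else 0; print("bar",len(B),f, np.degrees(np.arctan2(f[1],f[0])))
P=C[face(C,(.453,.314),.03,.126,.004)]; print("peg",len(P),P.mean(0) if len(P) else 0)
cv2.imwrite("pics/c8.png",cv2.resize(im[100:310,120:440,::-1],(800,525),interpolation=cv2.INTER_CUBIC)); cv2.imwrite("pics/c9.png",cv2.resize(s[110:350,160:440,::-1],(700,600),interpolation=cv2.INTER_CUBIC))
E
```

```text
GO t [-199.5   -5.    45.6] |t| 205.0 r [-0.01  0.01  1.4 ] | pos [0.4306 0.4986 0.2454] ori [-179.95    0.07   97.01] j [ 66.1  18.5   0.1  -0.  -71.7 120.9] F [ 0.3 -0.  -0.1] op 45.2 t 45.9
cover 904 [ 0.48   -0.2894  0.038 ]
blue end 128 [ 0.6174 -0.1351  0.059 ]
orange end 125 [ 0.625  -0.0195  0.0591]
bar 402 [  0.1303  -0.9915 464.2574 235.3195] -82.51328
peg 29 [0.4539 0.314  0.1271]
```

View pics/c9.png

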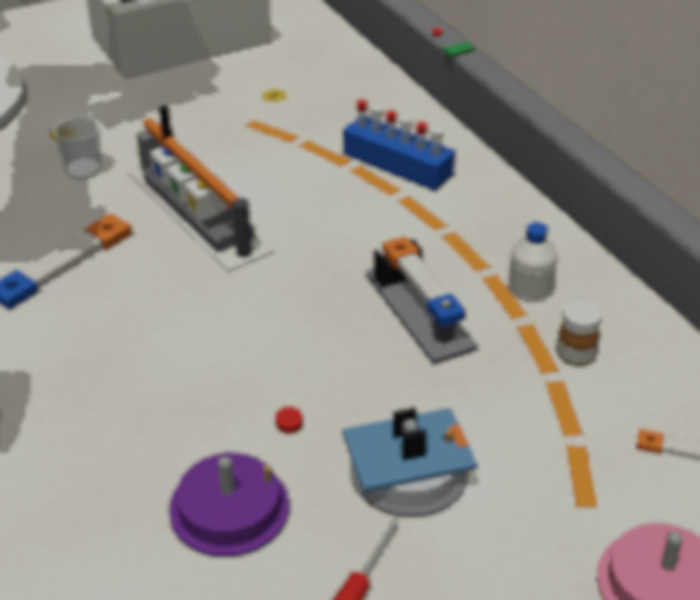

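The final picture shows everything in place. The keeper is shut over the three cassettes (145-240, 125-200), its bar at 97.5° against the tray's 97.3°. The cover is flat at (408,445), the arm is refitted, and nothing else on the deck has moved.

```bash
python3 -c "
from plant import ctrl
print(ctrl.close_job())"
```

```text
the job is handed in; nothing more can be done
None
```

The job is done and handed in at about 46 s on the robot's clock: the sampling arm is turned and refitted with blue on the pin, the cover is flat on the hub over shaft and pin, all three cassettes present are upright in the tray, and the keeper was swung shut last, up to its stop.

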